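Set the treat canister's shaker cap to pour and tip the treats into the pan

TASK

The round biscuits have to go back in the oven. With the canister still in its stand, turn its shaker cap from the small sprinkle holes until the half-moon opening, the one the biscuits fit through, lies squarely over the outlet on the pouring-nose side (opposite the handle). Then lift the canister out, tip all four biscuits into the small sheet pan so that they stay in it, and set the empty canister back in its stand as it was, leaving the rolling pin, cutter and spatula where they lie.

Things in the scene. Friction and masses are not known exactly. Their poses are not given: they have to be found in the camera images.
- canister: Loose clear treat canister, 0.31 kg: round tube 61 mm wide, 150 mm tall over its cap, on a square foot 62 x 62 x 14 mm; D-handle on one side, pouring nose on the other. Origin: centre of the foot's underside; z up the tube's axis to the cap, x to the handle (nose and outlet at -x). It starts in the stand, z leaning 36 degrees from vertical to the stand's front (-x), handle on the upper side.
- canister_foot (a point): The canister's origin: centre of the foot's underside.
- handle (a point): Middle of the D-handle's bar: 68.5 mm from the axis at the canister's +x, 65 mm above the foot's underside. The bar runs along the canister's z, straight for 55 mm, 14 mm wide (canister y), 13 mm deep (x), 31 mm clear of the tube. Grip it across its width, fingers coming from the canister's +x side, square to the bar or leaning up to 25 degrees along it.
- outlet (a point): Middle of the one half-moon outlet in the fixed black cover under the dial: 16 mm from the axis at the canister's -x, given at the level of the dial's face. It does not turn with the dial. With the dial's half-moon over it, the biscuits roll out by themselves when the canister is held handle uppermost with the cap pointing 18 to 35 degrees below level.
- cap_top (a point): Centre of the dial's face, on the axis, 150 mm above the foot's underside. The dial turns about the canister's z through this point.
- dial: The metal shaker cap's dial: ribbed rim 66 mm wide, 22 mm high (128 to 150 mm up the canister). Half its face is a half-moon opening, 3.5 to 29.5 mm from the axis; the other half has only sprinkle holes 4 to 8 mm wide. It turns endlessly both ways, drag 0.04 N m, no clicks, and stays put. Origin and axes are the canister's when set to pour; it starts 2.45 to 3.83 rad from that, turned about z.
- wide_opening (a point): Middle of the dial's half-moon, 16 mm from the axis, at its face; it turns with the dial and meets outlet when the half-moon lies over the outlet. Turn the dial by gripping its rim across the diameter, fingers along the canister's axis from beyond the cap; fingertips no more than 28 mm below the face (the handle begins 46 mm below it).
- stand: Fixed plywood stand, 117 mm (x) by 82 mm, 102 mm high: a sloping trough 70 mm wide between cheeks 6 mm thick, its bed 31 mm from the canister's axis, with a ledge under the foot. The cheeks reach to about the axis; lift the canister out along its own +x or straight up and set it back so; the foot has 4 mm play each side. Origin: centre of the underside; z up, -x the front, where the cap is.
- seat (a point): The point in the stand where the centre of the underside of the canister's foot belongs: 30 mm to the stand's +x and 34 mm above its origin.
- pan: The small sheet pan, fixed: 240 mm (its x) by 165 mm (its y), aluminium 3 mm thick, rim 25 mm high. Origin: centre of its underside on the table, z up.
- treat1: One of the four round baked biscuits, all alike: a hard ball 20 mm in diameter, 10 g, which rolls easily. It starts inside the canister. Origin: its centre.
- treat2: One of the four round baked biscuits, all alike: a hard ball 20 mm in diameter, 10 g, which rolls easily. It starts inside the canister. Origin: its centre.
- treat3: One of the four round baked biscuits, all alike: a hard ball 20 mm in diameter, 10 g, which rolls easily. It starts inside the canister. Origin: its centre.
- treat4: One of the four round baked biscuits, all alike: a hard ball 20 mm in diameter, 10 g, which rolls easily. It starts inside the canister. Origin: its centre.
- rolling_pin: Wooden rolling pin, 390 mm long along its y, barrel 52 mm in diameter, lying loose on the table; it rolls if touched. Leave it alone. Origin: under its middle, on the table.
- cutter: Bone-shaped steel biscuit cutter, 86 x 34 mm, 25 mm high, loose on the table. Leave it alone. Origin: centre of its underside.
- spatula: Spatula with a wooden handle and a silicone blade, 260 mm long along its x (blade at +x), 55 mm wide, 15 mm high, loose on the table. Leave it alone. Origin: on the table, 125 mm (the length of its handle) from the handle's end.

How it is judged:
By the outcome, as a careful person would: the job done as asked, in the order asked, and still so for the second after the job is handed in, with the robot touching nothing.
It also fails if it takes over 72 s, if anything falls off the work surface, if the arm or the gripper's body presses on something with over 40 N, if the wrist force passes 120 N, or if a joint passes its speed limit or range.

ROBOT

A 6-joint arm with a two-finger parallel gripper is mounted at the origin on the work surface. World frame = base frame: x ahead of the robot, y to its left, z up, the work surface at z = 0. Lengths are in m, angles in degrees, forces in N, time in s.
With the tool pointing down it reaches from about 0.4 to 0.825 m from the base axis. Payload 7 kg.
Tool frame: the origin (TCP) lies at the very end of the fingers, on their centre line; the grasp point (between the pads) lies 19 mm behind it; x points along the fingers, y is the direction in which the jaws open and shut, and the axes are right-handed (so a half turn about x gives the same grasp; the last joint's range is limited). The gripper opens to 88 mm and grips with 3 to 60 N. Pads are 19 mm wide; open, the fingers measure 130 mm over their backs; the gripper's body (78 mm by 193 mm) begins 47 mm behind the grasp point.
Start: joints at [-53.795, 20.546, 0.682, 0, -70.136, -16.507], TCP at [0.227, -0.635, 0.227] pointing down, gripper open.
Joint ranges: [-176.03, 176.03], [-82.01, 121.73], [-58.28, 71.71], [-173.87, 95.51], [-174.79, -0.11], [-173.66, 173.66]. Speed limits (degrees/s): [136.94, 136.94, 172.46, 180, 180, 180].

INTERFACE

Orientations are given as [roll, pitch, yaw] about the fixed x, y, z axes, in that order (R = Rz(yaw) Ry(pitch) Rx(roll)).
In Python, from plant import monitor, eyes, ticket gives the robot as it stands. The module is installed in compiled form; this text tells all that it offers.
- The arm moves only by the shell command python3 -m crank 'ROWS'. ROWS is JSON, a list of rows, each an object with "linear": the shift along the world's x, y, z in units of 60 mm (1.0 is 60 mm), a list of three; "rot": the turn, a rotation vector about the world's x, y, z in units of 5 degrees (1.0 is 5 degrees), a list of three; "hand": the opening, from 0 (shut) to 1 (fully open). In form: [{"linear": [tx, ty, tz], "rot": [ax, ay, az], "hand": hand}, ...]. A call has 1 to 20 rows; each row shifts and turns the pose as measured when the row begins; what a row does not reach is not made up. A row lasts 1/8 s, in which the tool goes at most 62.5 mm and 10.7 degrees, less where a joint would pass 70% of its speed; a pose out of reach is approached as far as the arm can. A call is refused whole if a number of a shift passes 1 or a number of a turn 1, either way. A call with a gripper value outside its range is refused whole. The fingers move at their own pace and stop on an object; the grip force is fixed at half the most. Time passes only in rows, so rows that do not move let the fingers close. It gives the time, the measured TCP pose, the force and the opening at its end, in the units of the state.
- monitor.get_obs(): the state, without advancing time (a new reading comes with each control period).
- eyes.snapshot(name): name is "scene" or "top"; returns a dict with "image" (384x512x3 uint8, red, green, blue), "depth" (384x512 float32, m along the optical axis (not along the pixel's ray), 0 where there is no reading), "K" (3x3 intrinsics, pixels), "camera_from_world" (4x4, takes a point from world to camera coordinates). Camera axes: x right, y up, looking along -z (the intrinsics and any distortion apply to the point x, -y, -z); pixel columns grow to the right and rows downward; lengths in m; the calibration is good to about 2 mm. A picture is of the moment at which its call begins.
- ticket.close_job(): hands the job in, once; it reports no verdict.
The state is a dict: "clock": time; "joint_pos": joint angles; "qvel": joint speeds; "tau": joint torques, N m; "tool_pos": TCP position; "orientation": TCP orientation; "force": force on the tool from outside, world axes, zero at the start; "moment": the same for the moment, N m; "opening": finger opening in m.
Only numpy, scipy, OpenCV 4.12 (cv2) and the standard library are available. Lean on these libraries where they do the work, as an engineer would, in place of code of your own. Each camera call takes 0.05 s, during which the arm holds its last target.

## Working session

There is one attempt and no reset: what is moved stays moved. The work goes in short steps, Python scripts to look and compute and a shell command to move; the robot and the scene stay as the last step left them, time stands still between calls to the robot, and variables do not carry over. Pictures are saved under pics/ and viewed, and the job is handed in when it is done.

```bash
mkdir -p pics
python3 - <<'E'
from plant import monitor, eyes
import cv2,numpy as np
print(monitor.get_obs())
for n in ("scene","top"):
    s=eyes.snapshot(n); cv2.imwrite(f"pics/{n}0.png",cv2.cvtColor(s["image"],cv2.COLOR_RGB2BGR))
    print(n,s["K"],np.round(s["camera_from_world"],4).tolist())
E
```

```text
{'clock': 0.0, 'joint_pos': array([-5.37942562e+01,  2.05926694e+01,  6.32315206e-01, -2.08212624e-02,
       -7.01348796e+01, -1.65100374e+01]), 'qvel': array([-0.04760452,  0.00605862,  0.09092807, -0.1661826 ,  0.04223048,
        0.0262837 ]), 'tau': array([ 1.57056500e-03, -5.82719922e+01,  2.93049037e+01,  6.99721187e+00,
        6.69759684e-03, -1.57079594e-04]), 'tool_pos': array([ 0.22733459, -0.63503614,  0.22559547]), 'orientation': array([ 94.89757847,  89.90277496, 114.58619335]), 'force': array([ 0.11731235,  1.57026437, -0.35165877]), 'moment': array([0.02267692, 0.00802344, 0.06467515]), 'opening': 0.08730219760863239}
scene [[347.96186175   0.         257.3530305 ]
 [  0.         347.96186175 193.56419165]
 [  0.           0.           1.        ]] [[-0.7876, 0.6162, 0.005, 0.4655], [-0.4158, -0.5374, 0.7337, 0.1331], [0.4548, 0.5757, 0.6794, -1.2084], [0.0, 0.0, 0.0, 1.0]]
top [[370.17382262   0.         254.072354  ]
 [  0.         370.17382262 189.06570887]
 [  0.           0.           1.        ]] [[-0.0084, -1.0, 0.0, -0.0106], [0.9931, -0.0083, 0.1172, -0.5893], [-0.1172, 0.001, 0.9931, -0.7827], [0.0, 0.0, 0.0, 1.0]]
```

View pics/scene0.png

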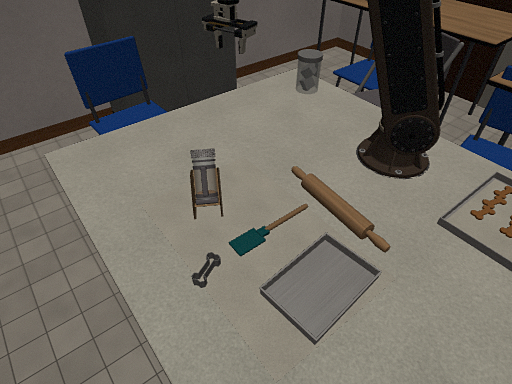

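View pics/top0.png

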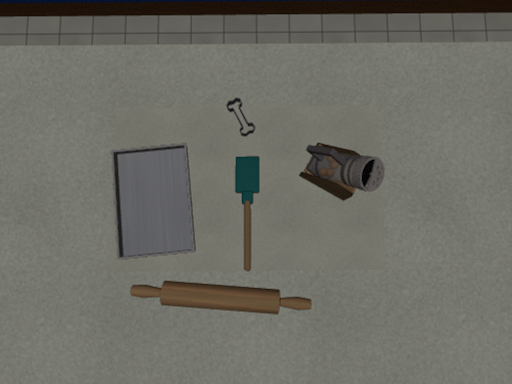

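```bash
cat > h.py <<'E'
from plant import monitor, eyes
import cv2,numpy as np
def snap(n):
    return eyes.snapshot(n)
def crop(s,x0,y0,x1,y1,f,out,g=2.0):
    im=cv2.cvtColor(s["image"],cv2.COLOR_RGB2BGR)[y0:y1,x0:x1]
    im=cv2.resize(im,None,fx=f,fy=f,interpolation=cv2.INTER_CUBIC)
    im=(255*(im/255.)**(1/g)).astype(np.uint8)
    cv2.imwrite(out,im)
def pos(s,u,v,d=None):
    K=s["K"];T=s["camera_from_world"]
    if d is None: d=float(s["depth"][int(round(v)),int(round(u))])
    p=np.array([(u-K[0,2])/K[0,0]*d,-(v-K[1,2])/K[1,1]*d,-d])
    return T[:3,:3].T@(p-T[:3,3])
def posz(s,u,v,z):
    a=pos(s,u,v,.1);b=pos(s,u,v,1.)
    return a+(b-a)*(z-a[2])/(b[2]-a[2])
def proj(s,p):
    K=s["K"];T=s["camera_from_world"]
    q=T[:3,:3]@np.asarray(p)+T[:3,3]
    return np.array([K[0,0]*q[0]/-q[2]+K[0,2],K[1,1]*-q[1]/-q[2]+K[1,2]])
E
python3 - <<'E'
from h import *
t=snap("top");crop(t,285,125,405,215,6.5,"pics/t1.png")
s=snap("scene");crop(s,160,130,260,230,6,"pics/s1.png")
np.save('/tmp/t.npy',t,allow_pickle=True);np.save('/tmp/s.npy',s,allow_pickle=True)
E
```

```text
(no output)
```

View pics/t1.png

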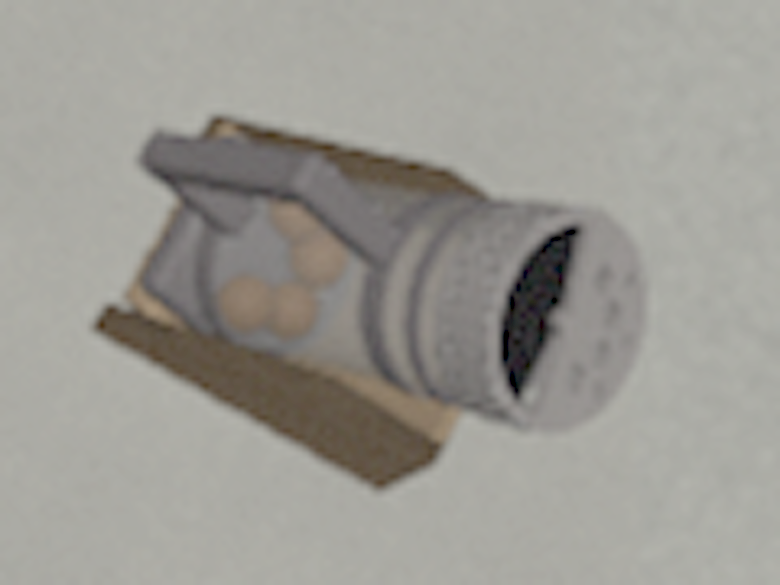

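View pics/s1.png

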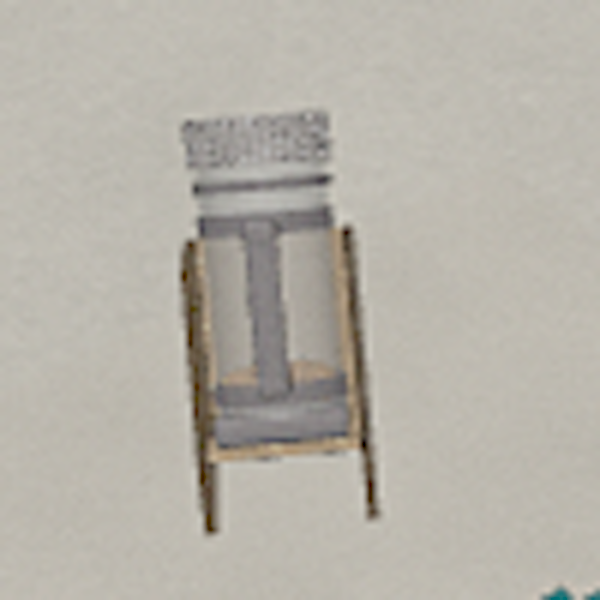

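```bash
cat > model.py <<'E'
from h import *
from scipy.optimize import least_squares
c,si=np.cos(np.radians(36)),np.sin(np.radians(36))
def can(X,Y,psi):
    a=np.radians(psi);Rz=np.array([[np.cos(a),-np.sin(a),0],[np.sin(a),np.cos(a),0],[0,0,1]])
    o=np.array([X,Y,0])+Rz@[.03,0,.034]
    Rc=np.array([[c,0,-si],[0,1,0],[si,0,c]])
    return o,Rz@Rc,Rz
def pts(o,R,L): return np.array([o+R@np.array(l) for l in L])
E
python3 - <<'E'
from model import *
t=np.load('/tmp/t.npy',allow_pickle=True).item();s=np.load('/tmp/s.npy',allow_pickle=True).item()
T=lambda x,y:(285+x/6.5-.5+.5/6.5,125+y/6.5-.5+.5/6.5)
S=lambda x,y:(160+x/6.-.4,130+y/6.-.4)
# (cam, pixel, local canister point)
hw=.0075
obs=[(t,T(577,318),(0,0,.150)),
 (s,S(262,232),(.075,0,.065+.033)),(s,S(275,392),(.075,0,.065-.033)),
 (s,S(218,410),(.0,0,0)) ]
obs=[(t,T(577,318),(0,0,.150)),(t,T(235,152),(.0705,0,.065)),(s,S(268,310),(.075,0,.065)),(s,S(255,113),(.033,0,.150))]
def f(p):
    o,R,_=can(*p)
    return np.concatenate([proj(k,o+R@np.array(l))-np.array(px) for k,px,l in obs])
r=least_squares(f,[.65,-.2,75]);print(r.x,f(r.x).round(2))
np.save('/tmp/p.npy',r.x)
for px in [(577,318),(600,330),(235,152)]:print(pos(t,*T(*px)))
o,R,_=can(*r.x);print(o,o+R@[0,0,.15],o+R@[.0685,0,.065])
def draw(k,x0,y0,x1,y1,fc,out):
    im=cv2.cvtColor(k["image"],cv2.COLOR_RGB2BGR)[y0:y1,x0:x1]
    im=cv2.resize(im,None,fx=fc,fy=fc,interpolation=cv2.INTER_CUBIC);im=(255*(im/255.)**.5).astype(np.uint8)
    th=np.linspace(0,2*np.pi,60)
    def pl(L,col,cl=False):
        q=np.array([proj(k,o+R@np.array(l)) for l in L]);q=((q-[x0,y0]+.5)*fc-.5).astype(int)
        cv2.polylines(im,[q.reshape(-1,1,2)],cl,col,1)
    for z,rr in((.15,.033),(.128,.033),(.014,.0305)):pl([(rr*np.cos(a),rr*np.sin(a),z) for a in th],(0,0,255))
    for z in(0,.014):pl([(a*.031,b*.031,z) for a,b in((1,1),(1,-1),(-1,-1),(-1,1))],(0,255,0),True)
    for x in(.062,.075):pl([(x,.007,.0375),(x,-.007,.0375),(x,-.007,.0925),(x,.007,.0925)],(255,0,0),True)
    cv2.imwrite(out,im)
draw(t,285,125,405,215,6.5,"pics/t2.png");draw(s,160,130,260,230,6,"pics/s2.png")
E
```

```text
[ 0.63164841 -0.18934708 59.43375988] [-0.8   0.33 -0.37  1.26 -1.3  -0.33 -1.31 -0.19]
[ 0.60261546 -0.24083411  0.15578034]
[ 0.49343829 -0.01472108  0.8463742 ]
[ 0.65775233 -0.14708087  0.13355109]
[ 0.64690444 -0.16351583  0.034     ] [ 0.60206811 -0.23943198  0.15535255] [ 0.65565714 -0.1486959   0.12684939]
```

View pics/t2.png

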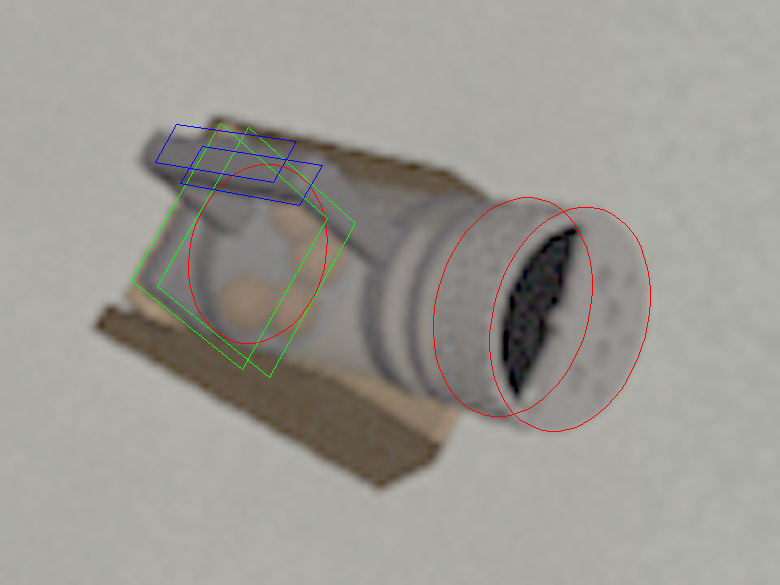

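View pics/s2.png

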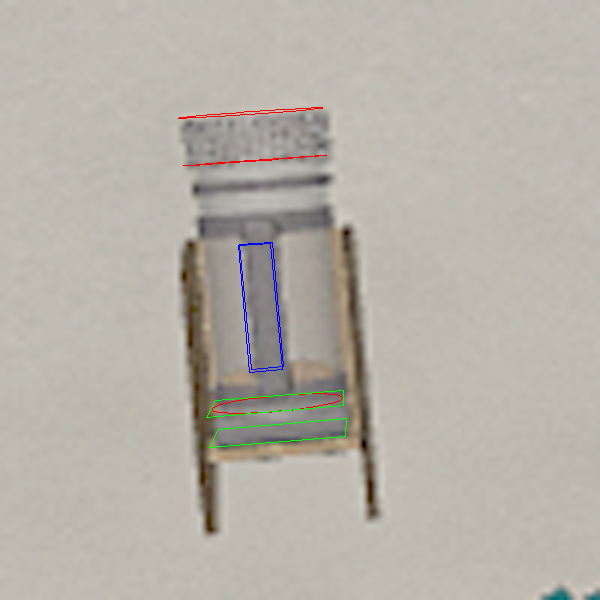

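Run:
```python
from model import *
t=np.load('/tmp/t.npy',allow_pickle=True).item();s=np.load('/tmp/s.npy',allow_pickle=True).item()
p0=np.load('/tmp/p.npy')
def cloud(k,u0,v0,u1,v1):
    return np.array([pos(k,u,v) for u in range(u0,u1) for v in range(v0,v1) if k["depth"][v,u]>0])
def sel(P,o,R,m=.006):
    q=(P-o)@R;r=np.hypot(q[:,0],q[:,1])
    return P[(q[:,2]>.124)&(q[:,2]<.15+m)&(r<.033+m)]
def sd(P,o,R):
    q=(P-o)@R;r=np.hypot(q[:,0],q[:,1])
    return np.where(.15-q[:,2]<.033-r, q[:,2]-.15, r-.033)
for nm,C in(("t",cloud(t,285,125,405,215)),("s",cloud(s,160,130,260,230)),("both",None)):
    if C is None: C=np.vstack([cloud(t,285,125,405,215),cloud(s,160,130,260,230)])
    p=p0.copy()
    for _ in range(5):
        o,R,_r=can(*p);Q=sel(C,o,R)
        r=least_squares(lambda x:sd(Q,*can(*x)[:2]),p,loss='soft_l1',f_scale=.002,x_scale=[.01,.01,5]);p=r.x
    print(nm,p,len(Q),np.median(abs(r.fun)))
    o,R,_=can(*p);print(' cap',o+R@[0,0,.15],'handle',o+R@[.0685,0,.065])
```

```text
t [ 0.63136613 -0.18905367 58.42686507] 969 0.001112835866377393
 cap [ 0.60091026 -0.23861102  0.15535255] handle [ 0.6560855  -0.14883066  0.12684939]
s [ 0.63126755 -0.1890291  58.05263913] 217 0.0009641759736912295
 cap [ 0.60048866 -0.23838648  0.15535255] handle [ 0.65624911 -0.1489684   0.12684939]
both [ 0.63119813 -0.18896938 58.46922651] 1186 0.0010556285688884462
 cap [ 0.60077891 -0.23854924  0.15535255] handle [ 0.65588776 -0.14872811  0.12684939]
```

Run:
```python
from model import *
t=np.load('/tmp/t.npy',allow_pickle=True).item()
p=np.array([.6312,-.1890,58.4]);o,R,_=can(*p)
print(o,R.round(4).tolist())
T=lambda x,y:(285+x/6.5-.5+.5/6.5,125+y/6.5-.5+.5/6.5)
for px in [(578,228),(556,320),(520,400),(510,300)]:
    d=pos(t,*T(*px),1.)-pos(t,*T(*px),.5);a=pos(t,*T(*px),.5)
    n=R[:,2];C=o+R@[0,0,.15];q=a+d*(n@(C-a))/(n@d)
    l=(q-o)@R;print(px,(l*1000).round(1))
for nm,z,L in(("pan",.025,[(115,150),(186,145),(194,251),(121,257)]),("pin",.026,[(131,290),(311,304)]),("spat",.01,[(248,158),(248,270)]),("cut",.025,[(233,103),(250,131)])):
    for u,v in L: print(nm,posz(t,u,v,z).round(4))
K=monitor.get_obs();from scipy.spatial.transform import Rotation as Ro
print(Ro.from_euler('xyz',K['orientation'],degrees=True).as_matrix().round(3).tolist())
```

```text
[ 0.64691958 -0.16344819  0.034     ] [[0.4239, -0.8517, -0.308], [0.6891, 0.524, -0.5006], [0.5878, 0.0, 0.809]]
(578, 228) [ 16.5 -23.1 150. ]
(556, 320) [  5.6   1.7 150. ]
(520, 400) [  2.1  26.9 150. ]
(510, 300) [ 25.6   7.  150. ]
pan [0.682  0.2983 0.025 ]
pan [0.6922 0.1379 0.025 ]
pan [0.4548 0.1172 0.025 ]
pan [0.4432 0.2767 0.025 ]
pin [0.3727 0.2524 0.026 ]
pin [ 0.3401 -0.136   0.026 ]
spat [ 0.6641 -0.0022  0.01  ]
spat [ 0.4115 -0.0006  0.01  ]
cut [0.7898 0.0312 0.025 ]
cut [ 0.7235 -0.0074  0.025 ]
[[-0.0, -0.337, 0.942], [0.001, 0.942, 0.337], [-1.0, 0.001, -0.0]]
```

```bash
cat >> model.py <<'E'
def draw(k,p,phi,x0,y0,x1,y1,fc,out,oR=None):
    o,R=oR if oR is not None else can(*p)[:2]
    im=cv2.cvtColor(k["image"],cv2.COLOR_RGB2BGR)[y0:y1,x0:x1]
    im=cv2.resize(im,None,fx=fc,fy=fc,interpolation=cv2.INTER_CUBIC);im=(255*(im/255.)**.5).astype(np.uint8)
    th=np.linspace(0,2*np.pi,60)
    def pl(L,col,cl=False):
        q=np.array([proj(k,o+R@np.array(l)) for l in L]);q=((q-[x0,y0]+.5)*fc-.5).astype(int)
        cv2.polylines(im,[q.reshape(-1,1,2)],cl,col,1)
    for z,rr in((.15,.033),(.128,.033)):pl([(rr*np.cos(a),rr*np.sin(a),z) for a in th],(0,0,255))
    for z in(0,.014):pl([(a*.031,b*.031,z) for a,b in((1,1),(1,-1),(-1,-1),(-1,1))],(0,255,0),True)
    for x in(.062,.075):pl([(x,.007,.0375),(x,-.007,.0375),(x,-.007,.0925),(x,.007,.0925)],(255,0,0),True)
    if phi is not None:
        m=np.arccos(3.5/29.5);f=np.radians(phi)
        pl([(.0295*np.cos(f+a),.0295*np.sin(f+a),.15) for a in np.linspace(-m,m,40)],(0,255,255),True)
    cv2.imwrite(out,im)
E
python3 - <<'E'
from model import *
t=np.load('/tmp/t.npy',allow_pickle=True).item();s=np.load('/tmp/s.npy',allow_pickle=True).item()
p=[.6312,-.1890,58.4]
draw(t,p,16,345,140,395,195,11,"pics/t3.png");draw(s,p,None,160,130,260,230,6,"pics/s3.png")
E
```

```text
(no output)
```

View pics/t3.png

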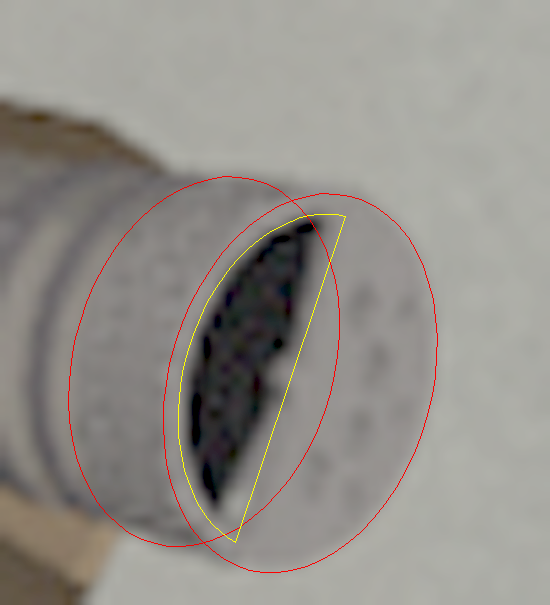

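View pics/s3.png

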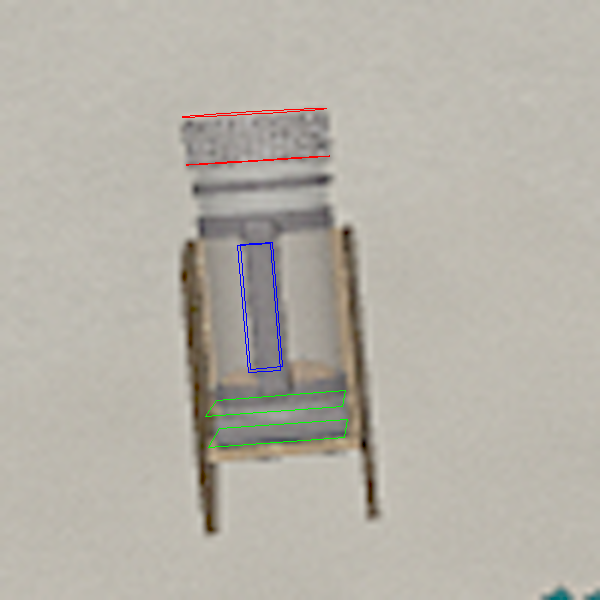

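```bash
python3 -m crank '[{"linear":[0.47,0.47,0.05],"rot":[0.511,-0.314,0],"hand":1},{"linear":[0.47,0.47,0.05],"rot":[0.511,-0.314,0],"hand":1},{"linear":[0.47,0.47,0.05],"rot":[0.511,-0.314,0],"hand":1},{"linear":[0.47,0.47,0.05],"rot":[0.511,-0.314,0],"hand":1},{"linear":[0.47,0.47,0.05],"rot":[0.511,-0.314,0],"hand":1},{"linear":[0.47,0.47,0.05],"rot":[0.511,-0.314,0],"hand":1},{"linear":[0.47,0.47,0],"rot":[0.511,-0.314,0],"hand":1},{"linear":[0.47,0.47,0],"rot":[0.511,-0.314,0],"hand":1},{"linear":[0.47,0.47,0],"rot":[0.511,-0.314,0],"hand":1},{"linear":[0.47,0.47,0],"rot":[0.511,-0.314,0],"hand":1},{"linear":[0.47,0.47,0],"rot":[0.511,-0.314,0],"hand":1},{"linear":[0.47,0.47,0],"rot":[0.511,-0.314,0],"hand":1}]'
python3 - <<'E'
from plant import monitor
o=monitor.get_obs();print(o['joint_pos'].round(2).tolist(),o['tool_pos'],o['orientation'],o['clock'])
E
```

```text
clock: 1.7
tool_pos: [0.5739, -0.2854, 0.2427]
orientation: [39.3, 52.8, 58.9]
force: [0.8, -0.8, -0.1]
opening: 0.0879
[-33.33, 21.3, 8.69, -37.71, -81.36, -29.85] [ 0.57385241 -0.28540674  0.24270526] [39.33224996 52.75438783 58.93707838] 1.7
```

```bash
cat > nav.py <<'E'
from plant import monitor
import numpy as np, json, os
from scipy.spatial.transform import Rotation as Ro
def st():
    o=monitor.get_obs()
    f='/tmp/log.json';L=json.load(open(f)) if os.path.exists(f) else []
    L.append([o['joint_pos'].tolist(),o['tool_pos'].tolist(),o['orientation'].tolist()]);json.dump(L,open(f,'w'))
    return o,Ro.from_euler('xyz',o['orientation'],degrees=True)
def to(P,tx,ty):
    """print units needed to reach TCP P with tool x=tx, y~ty (either sign)"""
    o,R=st();tx=np.array(tx)/np.linalg.norm(tx)
    best=None
    for sg in(1,-1):
        y=sg*np.array(ty,float);y-=tx*(y@tx);y/=np.linalg.norm(y)
        M=np.c_[tx,y,np.cross(tx,y)]
        v=(Ro.from_matrix(M)*R.inv()).as_rotvec(degrees=True)
        print('sg',sg,'rot units total',(v/5).round(3),'deg',np.linalg.norm(v).round(1))
    print('lin units total',((np.array(P)-o['tool_pos'])/.06).round(3),'t',o['clock'],'j',o['joint_pos'].round(1).tolist(),'F',o['force'].round(1),'M',o['moment'].round(2),'op',round(o['opening'],4))
E
python3 - <<'E'
import json
json.dump([[[-53.795,20.546,.682,0,-70.136,-16.507],[.22733,-.63504,.2256],[94.8976,89.9028,114.586]]],open('/tmp/log.json','w'))
from nav import *
from model import can
o,R,_=can(.6312,-.1890,58.4)
cap=o+R@[0,0,.15]
ob,Rt=st();print('tool x',Rt.as_matrix()[:,0],'y',Rt.as_matrix()[:,1],'zc',R[:,2],'local tcp',R.T@(ob['tool_pos']-o))
to(cap-R[:,2]*.022,-R[:,2],Rt.as_matrix()[:,1])
# kinematic orientation check
for s4 in(1,-1):
  for s6 in(1,-1):
    e=[]
    for j,p,r in json.load(open('/tmp/log.json')):
      A=Ro.from_euler('Z',j[0],degrees=True)*Ro.from_euler('Y',j[1]-j[2],degrees=True)*Ro.from_euler('X',s4*j[3],degrees=True)*Ro.from_euler('Y',-j[4],degrees=True)*Ro.from_euler('X',s6*j[5],degrees=True)
      e.append((A.inv()*Ro.from_euler('xyz',r,degrees=True)).as_rotvec(degrees=True).round(1).tolist())
    print(s4,s6,e)
E
```

```text
tool x [ 0.31228759  0.51844332 -0.79604835] y [-0.40223048  0.83129816  0.38360658] zc [-0.30799119 -0.50063253  0.80901699] local tcp [ 0.00766277 -0.00167129  0.25240656]
sg 1 rot units total [-0.24   0.085 -0.037] deg 1.3
sg -1 rot units total [ 11.165  18.344 -28.892] deg 180.0
lin units total [ 0.561  0.965 -1.753] t 1.7 j [-33.3, 21.3, 8.7, -37.7, -81.4, -29.9] F [ 0.8 -0.8 -0.1] M [-1.75  1.04 -0.03] op 0.0879
1 1 [[-57.0, 0.1, 0.1], [-14.6, -52.8, 52.8], [-14.6, -52.8, 52.8]]
1 -1 [[-90.0, 0.1, 0.1], [-65.0, -20.8, 76.8], [-65.0, -20.8, 76.8]]
-1 1 [[-57.0, 0.1, 0.1], [-30.3, -0.0, -0.0], [-30.3, -0.0, -0.0]]
-1 -1 [[-90.0, 0.1, 0.1], [-90.0, -0.0, 0.0], [-90.0, -0.0, 0.0]]
```

```bash
python3 -m crank '[{"linear":[-0.08,-0.07,-0.075],"rot":[-0.24,0.085,-0.04],"hand":1},{"linear":[0.106,0.173,-0.28],"rot":[0,0,0],"hand":1},{"linear":[0.106,0.173,-0.28],"rot":[0,0,0],"hand":1},{"linear":[0.106,0.173,-0.28],"rot":[0,0,0],"hand":1},{"linear":[0.106,0.173,-0.28],"rot":[0,0,0],"hand":1},{"linear":[0,0,0],"rot":[0,0,0],"hand":1}]'
python3 - <<'E'
from nav import *
from model import *
o,R,_=can(.6312,-.1890,58.4)
cap=o+R@[0,0,.15]
ob,Rt=st();print('tool local',(R.T@Rt.as_matrix()).round(3).tolist(),'local tcp',R.T@(ob['tool_pos']-o))
to(cap-R[:,2]*.022,-R[:,2],Rt.as_matrix()[:,1])
t=snap("top");crop(t,300,100,430,230,5,"pics/t4.png");s=snap("scene");crop(s,140,60,280,230,4,"pics/s4.png")
E
```

```text
clock: 2.45
tool_pos: [0.5941, -0.2474, 0.1674]
orientation: [39.0, 54.2, 58.5]
force: [-0.1, -0.9, -0.1]
opening: 0.0875
tool local [[-0.004, 0.628, 0.778], [0.001, 0.778, -0.628], [-1.0, -0.002, -0.004]] local tcp [-0.00181783  0.00104075  0.16618247]
sg 1 rot units total [ 0.035 -0.033 -0.007] deg 0.2
sg -1 rot units total [ 11.04   17.982 -29.168] deg 180.0
lin units total [ 0.224  0.33  -0.497] t 2.45 j [-28.8, 23.4, 2.4, -38.0, -71.5, -28.4] F [-0.1 -0.9 -0.1] M [-1.68  1.04 -0.01] op 0.0875
```

View pics/t4.png

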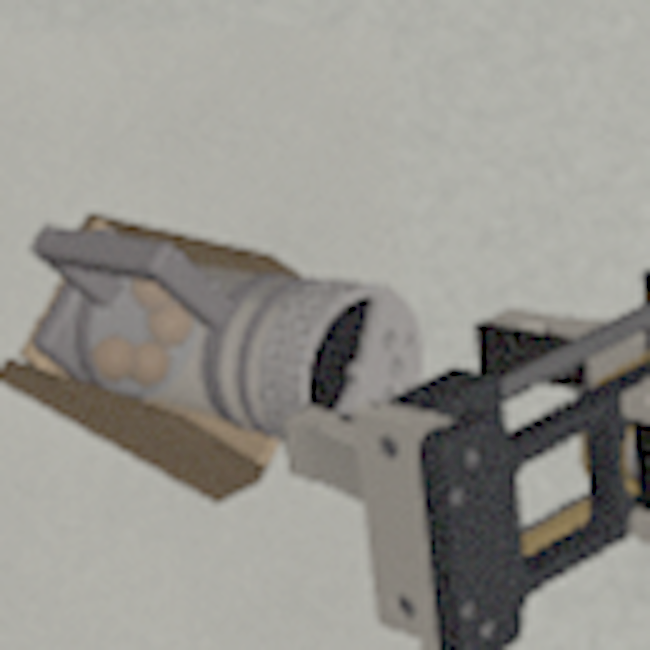

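View pics/s4.png

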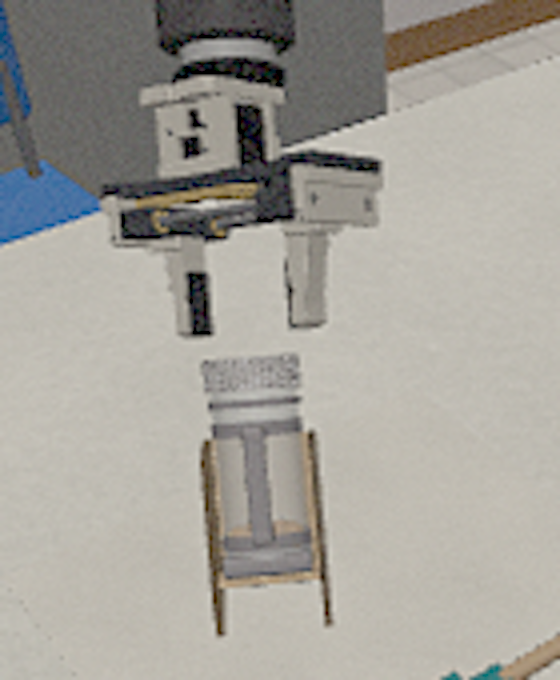

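```bash
python3 -m crank '[{"linear":[0.075,0.11,-0.165],"rot":[0,0,0],"hand":1},{"linear":[0.075,0.11,-0.165],"rot":[0,0,0],"hand":1},{"linear":[0.075,0.11,-0.165],"rot":[0,0,0],"hand":1},{"linear":[0,0,0],"rot":[0,0,0],"hand":1},{"linear":[0,0,0],"rot":[0,0,0],"hand":0.6},{"linear":[0,0,0],"rot":[0,0,0],"hand":0.6},{"linear":[0,0,0],"rot":[0,0,0],"hand":0.6}]'
python3 - <<'E'
from nav import *
from model import *
o,R,_=can(.6312,-.1890,58.4)
cap=o+R@[0,0,.15]
ob,Rt=st();print('local tcp',R.T@(ob['tool_pos']-o))
to(cap-R[:,2]*.022,-R[:,2],Rt.as_matrix()[:,1])
t=snap("top");crop(t,300,100,430,230,5,"pics/t5.png");s=snap("scene");crop(s,140,60,280,230,4,"pics/s5.png")
E
```

```text
clock: 3.42
tool_pos: [0.6092, -0.2287, 0.1389]
orientation: [38.5, 54.3, 58.0]
force: [-0.3, 0.6, -0.2]
opening: 0.066
local tcp [ 0.00073454 -0.0020638   0.12916044]
sg 1 rot units total [0.065 0.001 0.025] deg 0.4
sg -1 rot units total [ 11.109  17.927 -29.175] deg 180.0
lin units total [-0.029  0.019 -0.023] t 3.425 j [-26.8, 24.8, 0.8, -38.9, -67.7, -27.8] F [-0.3  0.6 -0.2] M [-1.61  1.02  0.05] op 0.066
```

View pics/t5.png

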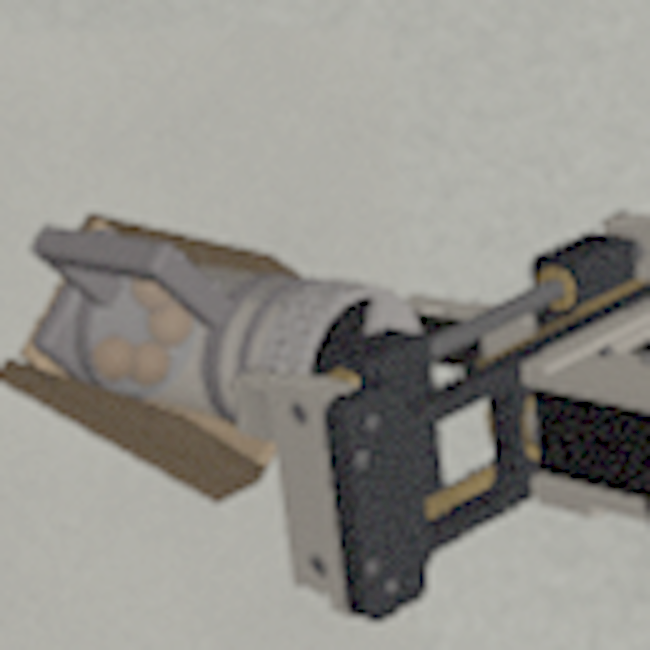

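View pics/s5.png

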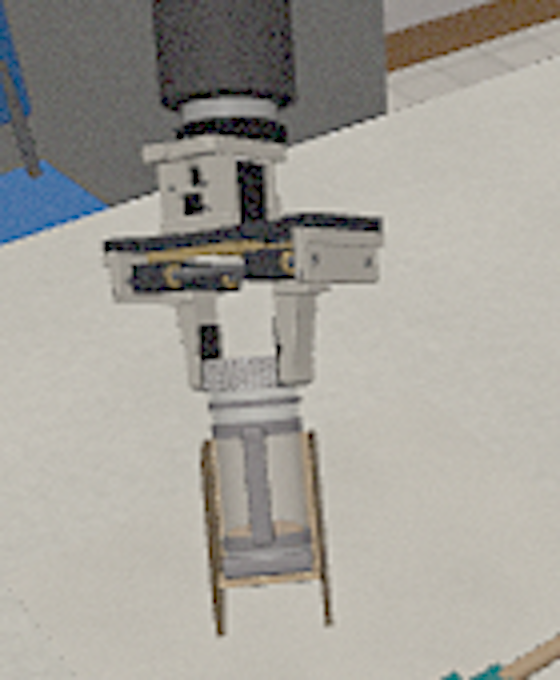

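```bash
python3 -m crank '[{"linear":[0,0,0],"rot":[0,0,0],"hand":0.3},{"linear":[0,0,0],"rot":[-0.37,-0.6,0.97],"hand":0.3},{"linear":[0,0,0],"rot":[-0.37,-0.6,0.97],"hand":0.3},{"linear":[0,0,0],"rot":[-0.37,-0.6,0.97],"hand":0.3},{"linear":[0,0,0],"rot":[-0.37,-0.6,0.97],"hand":0.3},{"linear":[0,0,0],"rot":[-0.37,-0.6,0.97],"hand":0.3},{"linear":[0,0,0],"rot":[-0.37,-0.6,0.97],"hand":0.3},{"linear":[0,0,0],"rot":[-0.37,-0.6,0.97],"hand":0.3},{"linear":[0,0,0],"rot":[-0.37,-0.6,0.97],"hand":0.3}]'
python3 - <<'E'
from nav import *
from model import *
o,R,_=can(.6312,-.1890,58.4)
cap=o+R@[0,0,.15]
ob,Rt=st();print('tool local',(R.T@Rt.as_matrix()).round(3).tolist(),'local tcp',R.T@(ob['tool_pos']-o))
to(cap-R[:,2]*.022,-R[:,2],Rt.as_matrix()[:,1])
t=snap("top");crop(t,300,100,430,230,5,"pics/t6.png")
E
```

```text
clock: 4.65
tool_pos: [0.6082, -0.2276, 0.1392]
orientation: [-11.0, 54.0, 58.0]
force: [-0.2, 1.4, 0.1]
opening: 0.0665
tool local [[-0.0, -0.185, 0.983], [-0.004, 0.983, 0.185], [-1.0, -0.004, -0.001]] local tcp [ 0.00121737 -0.00065207  0.12911493]
sg 1 rot units total [0.02  0.029 0.025] deg 0.2
sg -1 rot units total [ 11.144  17.985 -29.126] deg 180.0
lin units total [-0.012  0.001 -0.027] t 4.65 j [-26.9, 24.8, 0.7, -39.2, -67.8, 21.9] F [-0.2  1.4  0.1] M [-1.41  1.25  0.12] op 0.0665
```

View pics/t6.png

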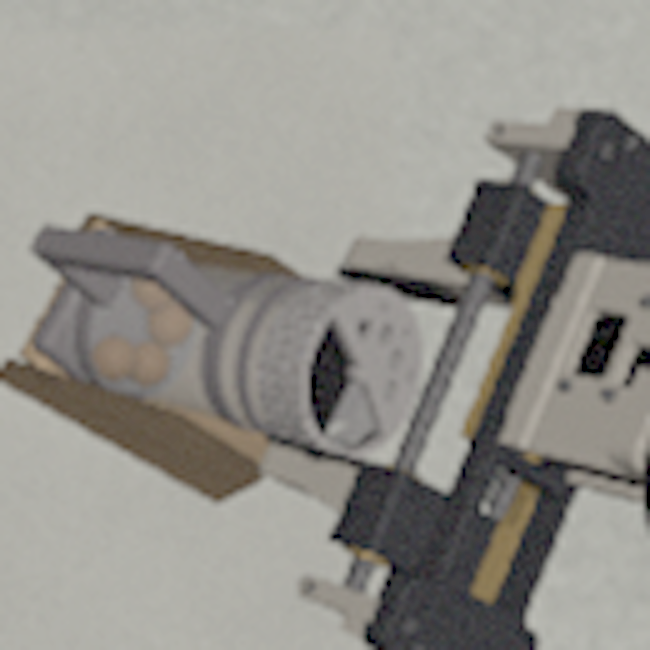

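```bash
python3 -m crank '[{"linear":[0,0,0],"rot":[-0.37,-0.6,0.97],"hand":0.3},{"linear":[0,0,0],"rot":[-0.37,-0.6,0.97],"hand":0.3},{"linear":[0,0,0],"rot":[-0.37,-0.6,0.97],"hand":0.3},{"linear":[0,0,0],"rot":[-0.37,-0.6,0.97],"hand":0.3},{"linear":[0,0,0],"rot":[-0.37,-0.6,0.97],"hand":0.3},{"linear":[0,0,0],"rot":[-0.37,-0.6,0.97],"hand":0.3},{"linear":[0,0,0],"rot":[-0.37,-0.6,0.97],"hand":0.3},{"linear":[0,0,0],"rot":[-0.37,-0.6,0.97],"hand":0.3},{"linear":[0,0,0],"rot":[-0.37,-0.6,0.97],"hand":0.3},{"linear":[0,0,0],"rot":[-0.37,-0.6,0.97],"hand":0.3},{"linear":[0,0,0],"rot":[-0.37,-0.6,0.97],"hand":0.3},{"linear":[0,0,0],"rot":[-0.37,-0.6,0.97],"hand":0.3},{"linear":[0,0,0],"rot":[-0.37,-0.6,0.97],"hand":0.3},{"linear":[0,0,0],"rot":[-0.37,-0.6,0.97],"hand":0.3},{"linear":[0,0,0],"rot":[-0.37,-0.6,0.97],"hand":0.3},{"linear":[0,0,0],"rot":[-0.37,-0.6,0.97],"hand":0.3},{"linear":[0,0,0],"rot":[-0.37,-0.6,0.97],"hand":0.3},{"linear":[0,0,0],"rot":[-0.37,-0.6,0.97],"hand":0.3},{"linear":[0,0,0],"rot":[0,0,0],"hand":0.3}]'
python3 - <<'E'
from nav import *
from model import *
o,R,_=can(.6312,-.1890,58.4)
cap=o+R@[0,0,.15]
ob,Rt=st();tl=(R.T@Rt.as_matrix());print('tool local',tl.round(3).tolist(),'jaw',np.degrees(np.arctan2(tl[1,1],tl[0,1])),'local tcp',R.T@(ob['tool_pos']-o))
to(cap-R[:,2]*.022,-R[:,2],Rt.as_matrix()[:,1])
t=snap("top");crop(t,300,100,430,230,5,"pics/t7.png");draw(t,[.6312,-.1890,58.4],180,345,140,395,195,11,"pics/t7b.png")
E
```

```text
clock: 7.08
tool_pos: [0.6052, -0.2267, 0.1394]
orientation: [-119.8, 53.9, 58.9]
force: [-0.1, 1.2, -0.5]
opening: 0.0663
tool local [[0.002, -0.864, -0.503], [0.005, -0.503, 0.864], [-1.0, -0.004, 0.004]] jaw -149.78912045077294 local tcp [0.00064451 0.00236638 0.12977914]
sg 1 rot units total [-0.039 -0.03  -0.034] deg 0.3
sg -1 rot units total [-11.023 -18.088  29.108] deg 180.0
lin units total [ 0.038 -0.013 -0.03 ] t 7.075 j [-27.1, 24.8, 0.7, -39.2, -68.4, 131.5] F [-0.1  1.2 -0.5] M [-1.61  1.39  0.22] op 0.0663
```

View pics/t7.png

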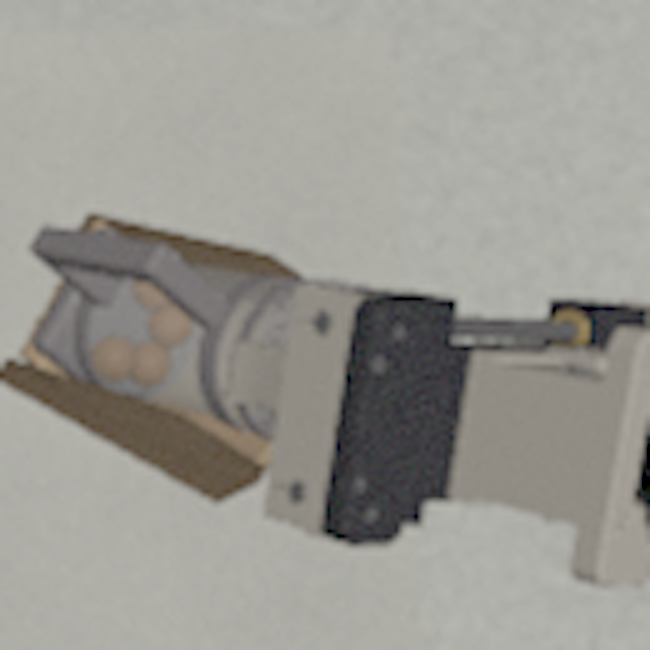

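View pics/t7b.png

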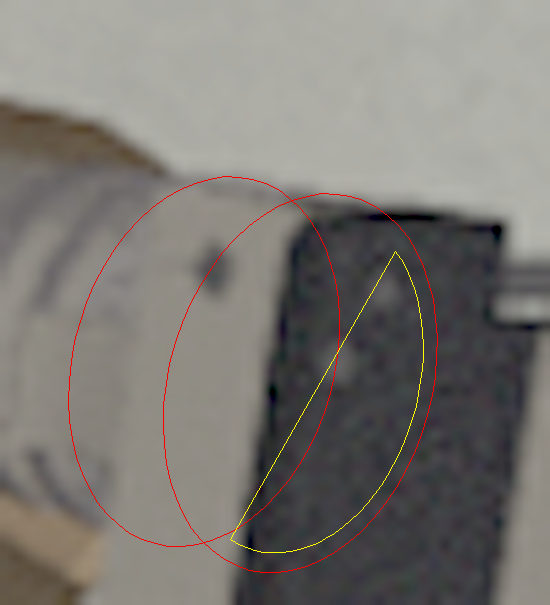

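```bash
python3 -m crank '[{"linear":[0,0,0],"rot":[-0.31,-0.5,0.81],"hand":0.3},{"linear":[0,0,0],"rot":[0,0,0],"hand":0.3},{"linear":[0,0,0],"rot":[0,0,0],"hand":1},{"linear":[0,0,0],"rot":[0,0,0],"hand":1},{"linear":[0.02,-0.01,0],"rot":[0,0,0],"hand":1},{"linear":[-0.154,-0.25,0.405],"rot":[0,0,0],"hand":1},{"linear":[-0.154,-0.25,0.405],"rot":[0,0,0],"hand":1},{"linear":[-0.154,-0.25,0.405],"rot":[0,0,0],"hand":1},{"linear":[-0.154,-0.25,0.405],"rot":[0,0,0],"hand":1}]'
python3 - <<'E'
from nav import *
from model import *
o,R,_=can(.6312,-.1890,58.4)
cap=o+R@[0,0,.15]
ob,Rt=st();tl=(R.T@Rt.as_matrix());print('jaw',np.degrees(np.arctan2(tl[1,1],tl[0,1])),'local tcp',R.T@(ob['tool_pos']-o))
to(cap-R[:,2]*.022,-R[:,2],Rt.as_matrix()[:,1])
t=snap("top");np.save('/tmp/t8.npy',t,allow_pickle=True);crop(t,300,100,430,230,5,"pics/t8.png");draw(t,[.6312,-.1890,58.4],180,345,140,395,195,11,"pics/t8b.png")
E
```

```text
clock: 8.25
tool_pos: [0.5688, -0.2876, 0.2373]
orientation: [-123.7, 53.9, 59.2]
force: [-0.1, -0.8, -0.9]
opening: 0.0876
jaw -145.6670499346744 local tcp [0.00082646 0.00142824 0.2506927 ]
sg 1 rot units total [-0.049 -0.058 -0.055] deg 0.5
sg -1 rot units total [-10.971 -18.111  29.114] deg 180.0
lin units total [ 0.644  1.002 -1.662] t 8.25 j [-33.0, 21.1, 7.9, -36.6, -80.6, 133.3] F [-0.1 -0.8 -0.9] M [-1.79  1.12 -0.05] op 0.0876
```

View pics/t8.png

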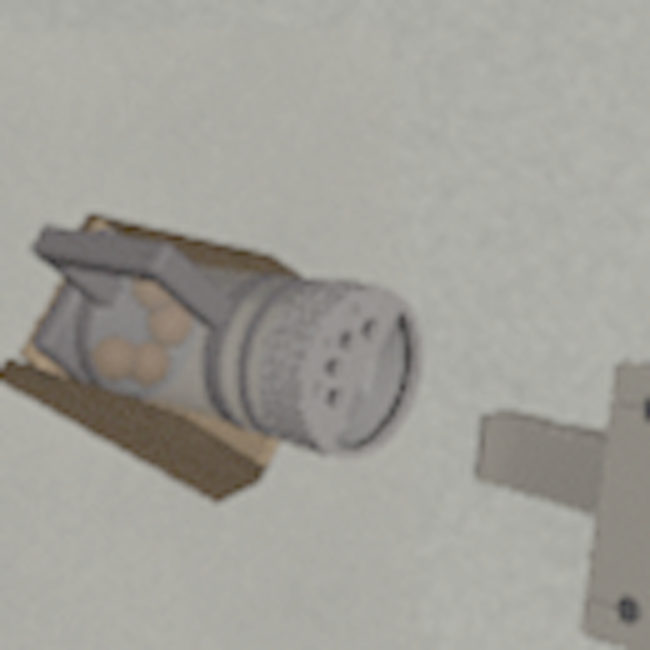

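View pics/t8b.png

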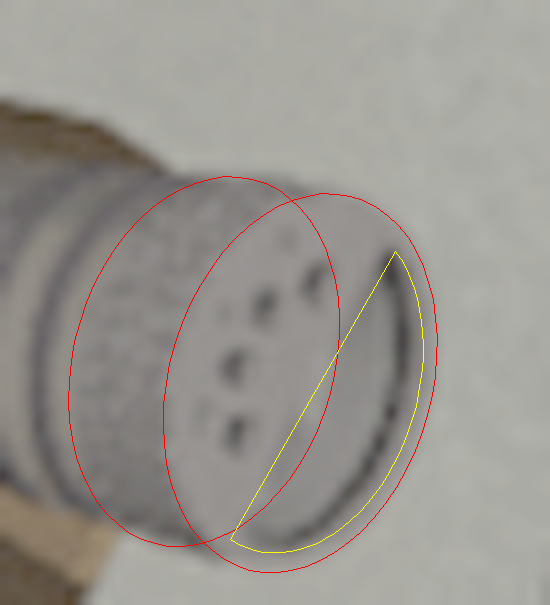

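Run:
```python
from model import *
t=np.load('/tmp/t8.npy',allow_pickle=True).item()
im=cv2.cvtColor(t["image"],cv2.COLOR_RGB2GRAY)[155:195,350:388]
im=cv2.resize(im,None,fx=14,fy=14,interpolation=cv2.INTER_CUBIC).astype(float)
im=np.clip((im-40)/(125-40),0,1)*255
b=cv2.cvtColor(im.astype(np.uint8),cv2.COLOR_GRAY2BGR);c=b.copy()
o,R,_=can(.6312,-.1890,58.4)
for ph,col in((170,(255,0,0)),(180,(0,255,255)),(190,(0,0,255))):
    f=np.radians(ph);u=np.array([np.cos(f),np.sin(f),0]);w=np.array([-np.sin(f),np.cos(f),0])
    q=[((proj(t,o+R@(u*.0035+w*k*.0293+[0,0,.15]))-[350,155]+.5)*14-.5).astype(int) for k in(-1,1)]
    cv2.line(c,tuple(map(int,q[0])),tuple(map(int,q[1])),col,1)
cv2.imwrite("pics/t8c.png",np.vstack([b,c])[:,:] if False else cv2.resize(np.hstack([b,c]),None,fx=.74,fy=.74))
```

```text
(no output)
```

View pics/t8c.png

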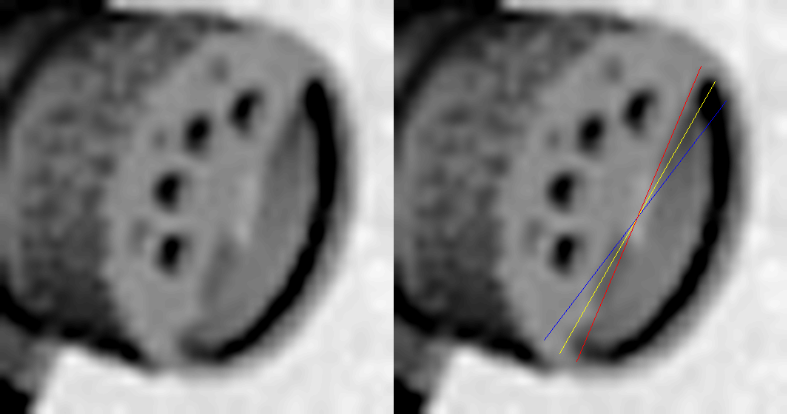

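Run:
```python
from model import *
t=np.load('/tmp/t8.npy',allow_pickle=True).item()
o,R,_=can(.6312,-.1890,58.4)
def loc(x,y):
    u,v=(x/.74+.5)/14-.5+350,(y/.74+.5)/14-.5+155
    a=pos(t,u,v,.5);d=pos(t,u,v,1.)-a;n=R[:,2];C=o+R@[0,0,.15]
    return (R.T@(a+d*(n@(C-a))/(n@d)-o)*1000)[:2]
for q in [(245,108),(198,132),(169,190),(169,252),(218,68),(160,138),(143,237),(310,85),(268,150),(225,245),(205,290),(185,345)]:
    l=loc(*q);print(q,l.round(1),np.hypot(*l).round(1),np.degrees(np.arctan2(l[1],l[0])).round(1))
```

```text
(245, 108) [ 10.2 -15.2] 18.3 -56.1
(198, 132) [17.5 -5.5] 18.4 -17.6
(169, 190) [16.6  6.2] 17.7 20.6
(169, 252) [ 8.7 14.8] 17.2 59.4
(218, 68) [ 21.2 -16.9] 27.1 -38.6
(160, 138) [25.   0.3] 25.0 0.7
(143, 237) [16.3 16.1] 22.9 44.5
(310, 85) [ -1.4 -27.3] 27.3 -92.9
(268, 150) [ -0.3 -12.5] 12.5 -91.4
(225, 245) [-2.9  6.4] 7.0 114.1
(205, 290) [-4.2 15.4] 15.9 105.2
(185, 345) [-6.8 25.7] 26.6 104.8
```

```bash
cat > kin.py <<'E'
import numpy as np,json
from scipy.optimize import least_squares
from scipy.spatial.transform import Rotation as Ro
def e(a,d): return Ro.from_euler(a,d,degrees=True).as_matrix()
X=np.array([1,0,0.]);Z=np.array([0,0,1.])
LO=np.array([-176.03,-82.01,-58.28,-173.87,-174.79,-173.66]);HI=np.array([176.03,121.73,71.71,95.51,-.11,173.66])
def fk(j,k):
    d1,a1,a2,a3,d4,d6=k
    R1=e('z',j[0]);R2=R1@e('y',j[1]);R3=R2@e('y',-j[2]);R4=R3@e('x',-j[3]);R5=R4@e('y',-j[4]);R6=R5@e('x',-j[5]-90)
    return R1@(a1*X+d1*Z)+R2@(a2*Z)+R3@(a3*Z+d4*X)+R5@(d6*X),R6
def fit():
    L=json.load(open('/tmp/log.json'))
    f=lambda k:np.concatenate([fk(j,k)[0]-np.array(p) for j,p,r in L]+[1e-3*(np.array(k)-[.4,.0,.35,0,.35,.35])])
    r=least_squares(f,[.4,0,.35,0,.35,.35]);return r.x,abs(r.fun[:-6]).max()
def ik(P,M,k,j0):
    f=lambda j:np.concatenate([(fk(j,k)[0]-P)*10,Ro.from_matrix(fk(j,k)[1].T@M).as_rotvec()])
    best=None
    for s in range(12):
        g=np.array(j0,float) if s==0 else np.clip(np.array(j0)+np.random.RandomState(s).uniform(-60,60,6),LO+1,HI-1)
        r=least_squares(f,np.clip(g,LO+.5,HI-.5),bounds=(LO,HI),x_scale=30)
        if best is None or r.cost<best.cost-1e-9: best=r
        if best.cost<1e-8:break
    return best.x,best.cost
E
python3 - <<'E'
from kin import *
k,m=fit();print(k,m,len(json.load(open('/tmp/log.json'))))
E
```

```text
[0.03235228 0.02285538 0.40118573 0.04127846 0.47399047 0.11937634] 0.14093886642961154 13
```

Run:
```python
from kin import *
L=json.load(open('/tmp/log.json'))
k,m=fit()
for j,p,r in L:
    P,M=fk(j,k);print(np.round(j,1),np.round(p,3),np.round((P-p)*1000,1),Ro.from_matrix(M.T@Ro.from_euler('xyz',r,degrees=True).as_matrix()).as_rotvec(degrees=True).round(1))
```

```text
[-53.8  20.5   0.7   0.  -70.1 -16.5] [ 0.227 -0.635  0.226] [140.9 132.  -59.2] [0.  0.  0.1]
[-33.3  21.3   8.7 -37.7 -81.4 -29.9] [ 0.574 -0.285  0.243] [-1.7 -4.5  5.3] [ 0. -0. -0.]
[-33.3  21.3   8.7 -37.7 -81.4 -29.9] [ 0.574 -0.285  0.243] [-1.7 -4.5  5.3] [ 0. -0. -0.]
[-28.8  23.4   2.4 -38.  -71.5 -28.4] [ 0.594 -0.247  0.167] [ 2.7 -1.3  4.5] [0. 0. 0.]
[-28.8  23.4   2.4 -38.  -71.5 -28.4] [ 0.594 -0.247  0.167] [ 2.7 -1.3  4.5] [0. 0. 0.]
[-26.8  24.8   0.8 -38.9 -67.7 -27.8] [ 0.609 -0.229  0.139] [-0.1 -1.3  5.2] [-0. -0. -0.]
[-26.8  24.8   0.8 -38.9 -67.7 -27.8] [ 0.609 -0.229  0.139] [-0.1 -1.3  5.2] [-0. -0. -0.]
[-26.9  24.8   0.7 -39.2 -67.8  21.9] [ 0.608 -0.228  0.139] [-0.  -3.1  5. ] [-0.  0. -0.]
[-26.9  24.8   0.7 -39.2 -67.8  21.9] [ 0.608 -0.228  0.139] [-0.  -3.1  5. ] [-0.  0. -0.]
[-27.1  24.8   0.7 -39.2 -68.4 131.5] [ 0.605 -0.227  0.139] [ 1.8 -4.7  4.8] [-0. -0.  0.]
[-27.1  24.8   0.7 -39.2 -68.4 131.5] [ 0.605 -0.227  0.139] [ 1.8 -4.7  4.8] [-0. -0.  0.]
[-33.   21.1   7.9 -36.6 -80.6 133.3] [ 0.569 -0.288  0.237] [2.7 0.5 4.9] [ 0. -0. -0.]
[-33.   21.1   7.9 -36.6 -80.6 133.3] [ 0.569 -0.288  0.237] [2.7 0.5 4.9] [ 0. -0. -0.]
```

```bash
sed -i 's/d1,a1,a2,a3,d4,d6=k/d1,a1,a2,a3,d4,d6,b,bw=k/; s/R1@(a1\*X+d1\*Z)/R1@(a1*X+d1*Z+b*Y)/; s/R3@(a3\*Z+d4\*X)+R5@(d6\*X)/R3@(a3*Z+d4*X)+R5@(d6*X+bw*Y)/; s/^X=np/Y=np.array([0,1.,0]);X=np/; s/\[.4,.0,.35,0,.35,.35\]/[.4,.0,.35,0,.35,.35,-.19,0]/g; s/\[:-6\]/[:-8]/' kin.py
python3 - <<'E'
from kin import *
k,m=fit();print(k.round(4),m)
E
```

```text
Traceback (most recent call last):
  File "kin.py", line 14, in fit
    r=least_squares(f,[.4,0,.35,0,.35,.35]);return r.x,abs(r.fun[:-8]).max()
  File "kin.py", line 13, in <lambda>
    f=lambda k:np.concatenate([fk(j,k)[0]-np.array(p) for j,p,r in L]+[1e-3*(np.array(k)-[.4,.0,.35,0,.35,.35,-.19,0])])
                               ~~^^^^^
  File "kin.py", line 8, in fk
    d1,a1,a2,a3,d4,d6,b,bw=k
    ^^^^^^^^^^^^^^^^^^^^^^
ValueError: not enough values to unpack (expected 8, got 6)
```

```bash
sed -i 's/\[.4,0,.35,0,.35,.35\])/[.4,.0,.35,0,.35,.35,-.19,0])/' kin.py
python3 - <<'E'
from kin import *
k,m=fit();print(k.round(4),m)
E
```

```text
[ 0.198  -0.0007  0.6037 -0.0018  0.4638  0.3784 -0.0015 -0.1902] 2.8444258827586832e-05
```

```bash
cat > plan.py <<'E'
from kin import *
from model import can
k,_=fit()
o,Rc,_=can(.6312,-.1890,58.4)
def grip(o,R,lam,sg,depth=.019):
    """tool pose for gripping handle; lam>0 leans tool back toward cap (tool x has -z comp)"""
    l=np.radians(lam);tx=-(np.cos(l)*R[:,0]+np.sin(l)*R[:,2]);y=sg*R[:,1]
    M=np.c_[tx,y,np.cross(tx,y)];return o+R@[.0685,0,.065]+tx*depth,M
def pour(cap,head,dip):
    h=np.radians(head);d=np.radians(dip);H=np.array([np.cos(h),np.sin(h),0])
    z=np.cos(d)*H-np.sin(d)*Z;x=np.sin(d)*H+np.cos(d)*Z
    R=np.c_[x,np.cross(z,x),z];return cap-R@[0,0,.15],R
E
python3 - <<'E'
from plan import *
from nav import st
j0=st()[0]['joint_pos']
for sg in(1,-1):
  for lam in(-20,0,10,20,25):
    P,M=grip(o,Rc,lam,sg);j,c=ik(P,M,k,j0);print(sg,lam,j.round(0),'%.1e'%c)
    if c<1e-6:
      P2,M2=grip(o+Rc@[.08,0,0],Rc,lam,sg);q,c2=ik(P2,M2,k,j);print('   lift',q.round(0),'%.0e'%c2)
      for head in(-121.6,-150,-175):
        oo,RR=pour(np.array([.60,.21,.085]),head,28);P3,M3=grip(oo,RR,lam,sg);q,c3=ik(P3,M3,k,j);print('   pour',head,q.round(0),'%.0e'%c3)
E
```

```text
1 -20 [  20.   54.   -3.   37. -100.  -70.] 2.2e-20
   lift [  23.   55.    6.   36. -108.  -66.] 9e-23
   pour -121.6 [ 37.  19.  -9.  -4. -55. -66.] 4e-22
   pour -150 [ 37.  19. -11.   1. -52. -98.] 7e-29
   pour -175 [  37.   19.  -12.    5.  -52. -125.] 4e-26
1 0 [ 19.  45.  -5.  31. -87. -65.] 1.5e-23
   lift [ 22.  46.   5.  29. -96. -63.] 5e-21
   pour -121.6 [ 30.  13. -15. -21. -38. -48.] 2e-29
   pour -150 [  38.   11.  -32.   11.  -20. -108.] 4e-22
   pour -175 [  36.   10.  -44.   51.  -18. -168.] 4e-21
1 10 [ 17.  40.  -6.  28. -81. -62.] 6.1e-28
   lift [ 20.  41.   3.  25. -90. -61.] 2e-20
   pour -121.6 [ 24.  12. -15. -37. -35. -30.] 2e-26
   pour -150 [  35.    9.  -42.   22.   -2. -117.] 1e-03
   pour -175 [ 23.   9. -50.  96. -12. 159.] 4e-03
1 20 [ 15.  36.  -7.  24. -74. -59.] 2.1e-24
   lift [ 19.  37.   2.  21. -83. -58.] 2e-20
   pour -121.6 [ 15.  13. -15. -57. -38.  -7.] 6e-21
   pour -150 [ 34.   9. -31. -30.  -0. -62.] 2e-03
   pour -175 [   3.    9.  -34. -159.   -2.   70.] 1e-04
1 25 [ 14.  34.  -8.  21. -71. -56.] 3.6e-29
   lift [ 17.  35.   1.  19. 
[... 724 characters left out ...]
8e-27
   lift [ 20.  41.   3.  25. -90. 119.] 2e-20
   pour -121.6 [ 24.  12. -15. -37. -35. 150.] 3e-23
   pour -150 [ 35.   9. -42.  22.  -2.  63.] 1e-03
   pour -175 [ 23.   9. -50.  96. -12. -21.] 4e-03
-1 20 [ 15.  36.  -7.  24. -74. 121.] 5.6e-23
   lift [ 19.  37.   2.  21. -83. 122.] 2e-20
   pour -121.6 [ 15.  13. -15. -57. -38. 173.] 4e-20
   pour -150 [ 34.   9. -31. -30.  -0. 118.] 2e-03
   pour -175 [ 17.   9. -24. -93.  -0. 174.] 3e-02
-1 25 [ 14.  34.  -8.  21. -71. 124.] 1.0e-21
   lift [ 17.  35.   1.  19. -80. 124.] 1e-20
   pour -121.6 [ 14.  13. -15. -59. -38. 174.] 2e-03
   pour -150 [ 30.   9. -28. -50.  -0. 140.] 5e-05
   pour -175 [ 17.   9. -24. -93.  -0. 174.] 2e-02
```

Run:
```python
from plan import *
from nav import st
from scipy.spatial.transform import Slerp
ob,Rt=st();j0=ob['joint_pos'];lam=-8
for sg in(-1,1):
    P,M=grip(o,Rc,lam,sg);Pp=P-M[:,0]*.09
    v=(Ro.from_matrix(M)*Rt.inv()).as_rotvec(degrees=True);print(sg,'grasp P',P.round(4),'pre',Pp.round(4),'toolx',M[:,0].round(3),'rot',(v/5).round(2))
    j=j0
    mid=np.array([.62,-.20,.40])
    for s in np.linspace(0,1,9):
        A=Ro.from_rotvec(v*s,degrees=True)*Rt
        B=ob['tool_pos']*(1-2*s)+mid*2*s if s<.5 else mid*(2-2*s)+Pp*(2*s-1)
        j,c=ik(B,A.as_matrix(),k,j);print('  ',s,B.round(3),j.round(0),'%.0e'%c)
    print('lin1',((mid-ob['tool_pos'])/.06).round(2),'lin2',((Pp-mid)/.06).round(2))
```

```text
-1 grasp P [ 0.6471 -0.1631  0.1179] pre [ 0.6888 -0.0954  0.1602] toolx [-0.463 -0.752 -0.469] rot [-13.75  11.71  12.16]
   0.0 [ 0.569 -0.29   0.241] [-33.  21.   8. -36. -81. 133.] 4e-28
   0.125 [ 0.581 -0.268  0.281] [-23.  20.  12. -25. -85. 126.] 7e-27
   0.25 [ 0.594 -0.245  0.32 ] [-14.  21.  17. -15. -92. 121.] 6e-27
   0.375 [ 0.607 -0.223  0.36 ] [  -6.   23.   22.   -5. -100.  118.] 2e-28
   0.5 [ 0.62 -0.2   0.4 ] [   1.   26.   28.    4. -109.  118.] 3e-28
   0.625 [ 0.637 -0.174  0.34 ] [   8.   31.   21.   12. -106.  118.] 2e-28
   0.75 [ 0.654 -0.148  0.28 ] [  14.   36.   15.   19. -104.  118.] 8e-31
   0.875 [ 0.672 -0.122  0.22 ] [  19.   43.   10.   25. -102.  117.] 2e-29
   1.0 [ 0.689 -0.095  0.16 ] [  23.   50.    7.   31. -102.  116.] 3e-28
lin1 [0.86 1.51 2.65] lin2 [ 1.15  1.74 -4.  ]
1 grasp P [ 0.6471 -0.1631  0.1179] pre [ 0.6888 -0.0954  0.1602] toolx [-0.463 -0.752 -0.469] rot [-12.3    0.42 -26.16]
   0.0 [ 0.569 -0.29   0.241] [-33.  21.   8. -36. -81. 133.] 4e-28
   0.125 [ 0.581 -0.268  0.281] [-24.  10.  -1. -28. -65. 112.] 7e-27
   0.25 [ 0.594 -0.245  0.32 ] [ -9.   2. -13.  -9. -49.  77.] 5e-26
   0.375 [ 0.607 -0.223  0.36 ] [  5.  -2. -23.  20. -46.  33.] 4e-20
   0.5 [ 0.62 -0.2   0.4 ] [ 14.   0. -23.  36. -58.   3.] 9e-26
   0.625 [ 0.637 -0.174  0.34 ] [ 20.  10. -26.  45. -65. -24.] 5e-30
   0.75 [ 0.654 -0.148  0.28 ] [ 23.  23. -20.  43. -76. -42.] 3e-20
   0.875 [ 0.672 -0.122  0.22 ] [ 24.  36.  -9.  38. -88. -54.] 3e-28
   1.0 [ 0.689 -0.095  0.16 ] [  23.   50.    7.   31. -102.  -64.] 3e-29
lin1 [0.86 1.51 2.65] lin2 [ 1.15  1.74 -4.  ]
```

```bash
python3 -m crank '[{"linear":[0.108,0.19,0.33],"rot":[-0.86,0.73,0.76],"hand":1},{"linear":[0.108,0.19,0.33],"rot":[-0.86,0.73,0.76],"hand":1},{"linear":[0.108,0.19,0.33],"rot":[-0.86,0.73,0.76],"hand":1},{"linear":[0.108,0.19,0.33],"rot":[-0.86,0.73,0.76],"hand":1},{"linear":[0.108,0.19,0.33],"rot":[-0.86,0.73,0.76],"hand":1},{"linear":[0.108,0.19,0.33],"rot":[-0.86,0.73,0.76],"hand":1},{"linear":[0.108,0.19,0.33],"rot":[-0.86,0.73,0.76],"hand":1},{"linear":[0.108,0.19,0.33],"rot":[-0.86,0.73,0.76],"hand":1},{"linear":[0.144,0.218,-0.3],"rot":[-0.86,0.73,0.76],"hand":1},{"linear":[0.144,0.218,-0.3],"rot":[-0.86,0.73,0.76],"hand":1},{"linear":[0.144,0.218,-0.3],"rot":[-0.86,0.73,0.76],"hand":1},{"linear":[0.144,0.218,-0.3],"rot":[-0.86,0.73,0.76],"hand":1},{"linear":[0.144,0.218,-0.4],"rot":[-0.86,0.73,0.76],"hand":1},{"linear":[0.144,0.218,-0.4],"rot":[-0.86,0.73,0.76],"hand":1},{"linear":[0.144,0.218,-0.4],"rot":[-0.86,0.73,0.76],"hand":1},{"linear":[0.144,0.218,-0.4],"rot":[-0.86,0.73,0.76],"hand":0.7}]'
python3 - <<'E'
from plan import *
from nav import *
from model import snap,crop
P,M=grip(o,Rc,-8,-1)
to(P-M[:,0]*.06,M[:,0],M[:,1])
print((P-(P-M[:,0]*.06))/.06)
t=snap("top");crop(t,240,70,400,230,4,"pics/t9.png");s=snap("scene");crop(s,130,90,290,230,4,"pics/s9.png")
E
```

```text
clock: 10.3
tool_pos: [0.6963, -0.09, 0.2367]
orientation: [1.1, 26.5, -118.8]
force: [-0.4, 0.5, -0.0]
opening: 0.0823
sg 1 rot units total [ 0.365  0.013 -0.459] deg 2.9
sg -1 rot units total [16.082 27.638 16.457] deg 179.8
lin units total [-0.357 -0.466 -1.51 ] t 10.3 j [23.8, 46.9, 8.4, 34.5, -106.2, 118.5] F [-0.4  0.5 -0. ] M [ 2.48 -1.39  0.04] op 0.0823
[-0.46265209 -0.75203025 -0.46947156]
```

View pics/t9.png

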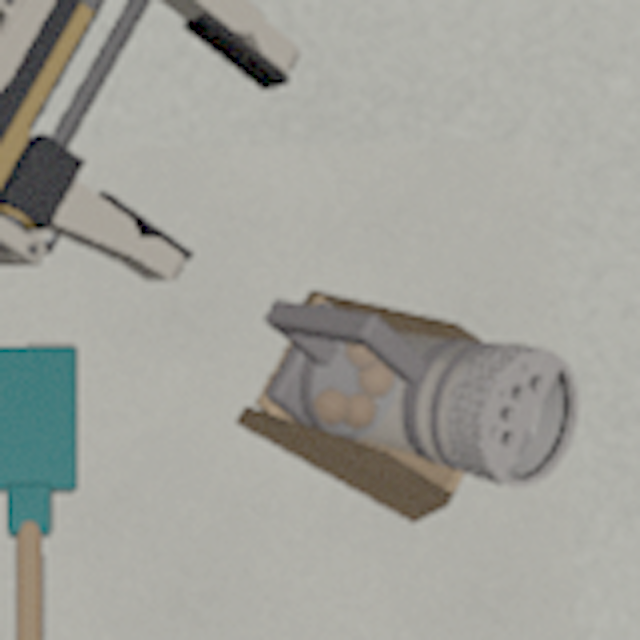

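View pics/s9.png

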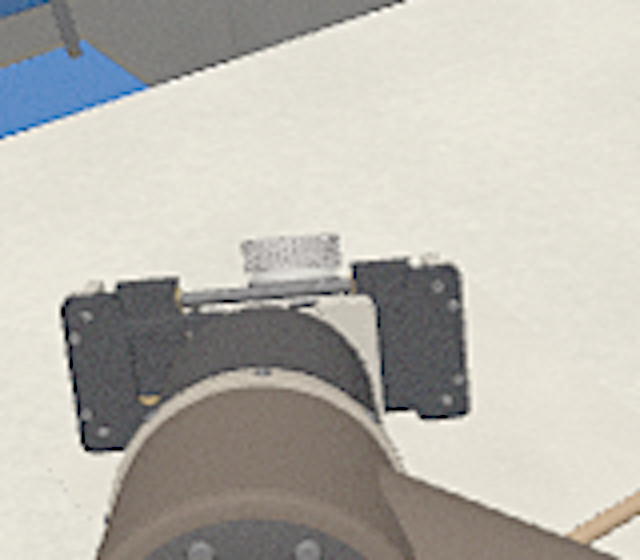

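```bash
python3 -m crank '[{"linear":[-0.09,-0.12,-0.4],"rot":[0.09,0,-0.12],"hand":0.6},{"linear":[-0.09,-0.12,-0.4],"rot":[0.09,0,-0.12],"hand":0.6},{"linear":[-0.09,-0.12,-0.4],"rot":[0.09,0,-0.12],"hand":0.6},{"linear":[-0.09,-0.12,-0.3],"rot":[0.09,0,-0.12],"hand":0.6},{"linear":[0,0,0],"rot":[0,0,0],"hand":0.6}]'
python3 - <<'E'
from plan import *
from nav import *
P,M=grip(o,Rc,-8,-1)
to(P,M[:,0],M[:,1])
ob,Rt=st();print('local tcp',Rc.T@(ob['tool_pos']-o),Rc.T@(P-o))
E
```

```text
clock: 11.02
tool_pos: [0.6723, -0.1202, 0.1374]
orientation: [-0.3, 28.0, -122.1]
force: [-0.5, 0.6, 0.7]
opening: 0.0525
sg 1 rot units total [-0.02  -0.041  0.071] deg 0.4
sg -1 rot units total [16.766 27.001 16.892] deg 180.0
lin units total [-0.419 -0.715 -0.325] t 11.025 j [21.7, 49.9, 2.7, 31.8, -98.1, 114.2] F [-0.5  0.6  0.7] M [ 2.38 -1.47 -0.02] op 0.0525
local tcp [0.10135757 0.00106057 0.05421498] [ 4.96849067e-02 -5.18289100e-17  6.76442889e-02]
```

```bash
python3 -m crank '[{"linear":[-0.105,-0.18,-0.082],"rot":[0,0,0.02],"hand":0.6},{"linear":[-0.105,-0.18,-0.082],"rot":[0,0,0.02],"hand":0.6},{"linear":[-0.105,-0.18,-0.082],"rot":[0,0,0],"hand":0.6},{"linear":[-0.105,-0.18,-0.082],"rot":[0,0,0],"hand":0.6},{"linear":[0,0,0],"rot":[0,0,0],"hand":0.6}]'
python3 - <<'E'
from plan import *
from nav import *
from model import snap,crop
P,M=grip(o,Rc,-8,-1)
to(P,M[:,0],M[:,1])
ob,Rt=st();print('local tcp',Rc.T@(ob['tool_pos']-o),Rc.T@(P-o))
t=snap("top");crop(t,240,70,400,230,4,"pics/t10.png")
E
```

```text
clock: 11.65
tool_pos: [0.6458, -0.1667, 0.1186]
orientation: [-0.1, 28.1, -121.8]
force: [-0.7, 0.4, -0.1]
opening: 0.0527
sg 1 rot units total [-0.028 -0.003  0.029] deg 0.2
sg -1 rot units total [16.691 27.03  16.931] deg 180.0
lin units total [ 0.023  0.06  -0.011] t 11.65 j [19.2, 48.1, -4.5, 33.8, -92.4, 112.6] F [-0.7  0.4 -0.1] M [ 2.38 -1.49 -0.01] op 0.0527
local tcp [ 0.04700389 -0.00074     0.07041899] [ 4.96849067e-02 -5.18289100e-17  6.76442889e-02]
```

View pics/t10.png

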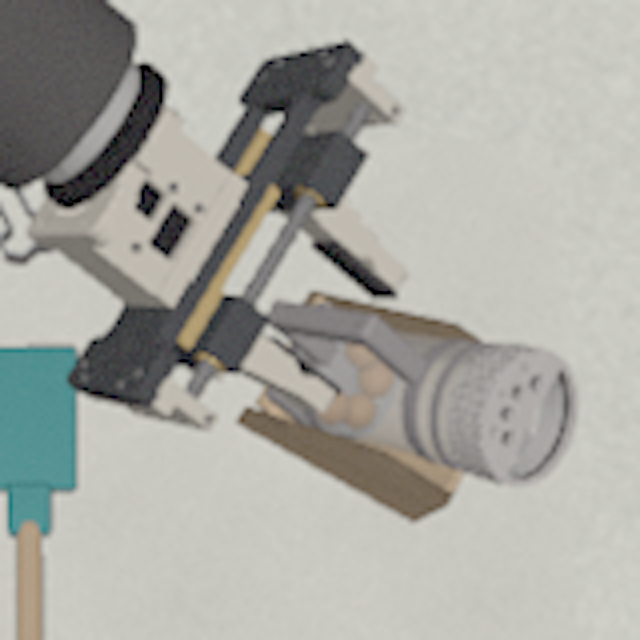

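Bar sits between the fingers, centred. Close and check.

```bash
python3 -m crank '[{"linear":[0.015,0.03,0],"rot":[0,0,0],"hand":0},{"linear":[0,0,0],"rot":[0,0,0],"hand":0},{"linear":[0,0,0],"rot":[0,0,0],"hand":0},{"linear":[0,0,0],"rot":[0,0,0],"hand":0},{"linear":[0,0,0],"rot":[0,0,0],"hand":0}]'
python3 - <<'E'
from plan import *
from nav import *
ob,Rt=st();print('local tcp',Rc.T@(ob['tool_pos']-o),ob['opening'],ob['force'],ob['clock'])
R=Rt.as_matrix();tl=Rc.T@R;print(tl.round(3).tolist())
# canister in tool frame
np.save('/tmp/grip.npy',np.c_[R.T@Rc,R.T@(o-ob['tool_pos'])])
lift=Rc[:,0]*.09;print('lift units',(lift/.06).round(3))
E
```

```text
clock: 12.32
tool_pos: [0.6484, -0.1629, 0.1191]
orientation: [-0.0, 28.2, -121.6]
force: [-0.7, -0.0, -0.1]
opening: 0.0138
local tcp [ 0.05102539 -0.00096309  0.06814461] 0.013757969066798142 [-0.6936602  -0.03210211 -0.07582764] 12.325
[[-0.991, -0.0, 0.136], [0.0, -1.0, -0.0], [0.136, -0.0, 0.991]]
lift units [0.636 1.034 0.882]
```

```bash
python3 -m crank '[{"linear":[0.053,0.086,0.074],"rot":[0,0,0],"hand":0},{"linear":[0.106,0.172,0.147],"rot":[0,0,0],"hand":0},{"linear":[0.106,0.172,0.147],"rot":[0,0,0],"hand":0},{"linear":[0.106,0.172,0.147],"rot":[0,0,0],"hand":0},{"linear":[0.106,0.172,0.147],"rot":[0,0,0],"hand":0},{"linear":[0.106,0.172,0.147],"rot":[0,0,0],"hand":0},{"linear":[0.05,0.08,0.3],"rot":[0,0,0],"hand":0},{"linear":[0,0,0.4],"rot":[0,0,0],"hand":0},{"linear":[0,0,0.2],"rot":[0,0,0],"hand":0}]'
python3 - <<'E'
from plan import *
from nav import *
from model import snap,crop,draw
ob,Rt=st();G=np.load('/tmp/grip.npy');R=Rt.as_matrix()
oc=ob['tool_pos']+R@G[:,3];RR=R@G[:,:3]
print(ob['tool_pos'],ob['orientation'],ob['opening'],ob['force'],ob['moment'],ob['clock'],'foot',oc)
t=snap("top");draw(t,None,180,240,70,400,230,4,"pics/t11.png",(oc,RR));s=snap("scene");draw(s,None,None,130,60,290,230,4,"pics/s11.png",(oc,RR))
E
```

```text
clock: 13.45
tool_pos: [0.6893, -0.0957, 0.2268]
orientation: [-0.1, 28.3, -121.6]
force: [-0.1, -1.0, -2.9]
opening: 0.0138
[ 0.68928544 -0.09571592  0.22682002] [-7.13040646e-02  2.83180919e+01 -1.21592131e+02] 0.013756977416053858 [-0.11623013 -0.99370423 -2.94174003] [ 3.52452128 -2.14624517  0.0477252 ] 13.45 foot [ 0.687883   -0.09602404  0.14169574]
```

View pics/t11.png

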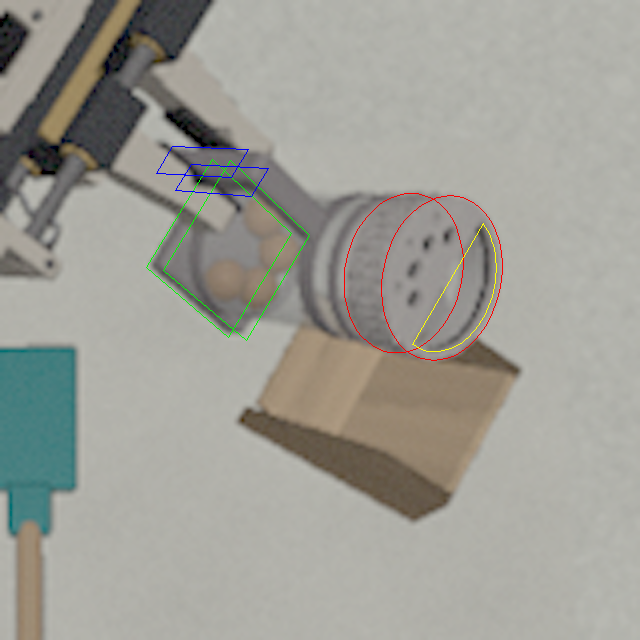

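View pics/s11.png

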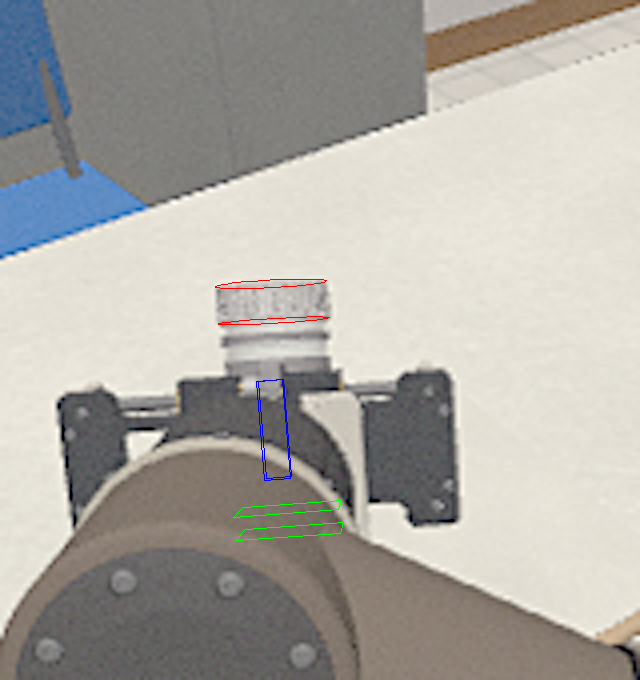

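```bash
cat > stage.py <<'E'
from plan import *
from nav import st
G=np.load('/tmp/grip.npy')
def tool(oo,RR):
    M=RR@G[:,:3].T;return oo-M@G[:,3],M
def now():
    ob,Rt=st();R=Rt.as_matrix();return ob,Rt,ob['tool_pos']+R@G[:,3],R@G[:,:3]
E
python3 - <<'E'
from stage import *
ob,Rt,oc,RR=now()
for head in(-150,-160,-170,-175):
    j=ob['joint_pos']
    for cap,dip in(((.60,.213,.20),-15),((.60,.213,.085),-5),((.60,.213,.085),10),((.60,.213,.085),20),((.60,.213,.085),30)):
        P,M=tool(*pour(np.array(cap),head,dip));j,c=ik(P,M,k,j);v=(Ro.from_matrix(M)*Rt.inv()).as_rotvec(degrees=True)
        print(head,dip,P.round(3),j.round(0),'%.0e'%c,'lin',((P-ob['tool_pos'])/.06).round(2),'rot',(v/5).round(2))
E
```

```text
-150 -15 [0.68  0.258 0.228] [  35.   41.   32.   -2. -104.   85.] 1e-20 lin [-0.15  5.9   0.02] rot [ 5.46 -5.62 -5.47]
-150 -5 [0.675 0.255 0.129] [ 35.  36.  13.  -1. -80.  85.] 1e-25 lin [-0.24  5.85 -1.63] rot [ 6.87 -7.06 -5.34]
-150 10 [0.663 0.248 0.149] [ 36.  25.  -3.   0. -60.  84.] 5e-28 lin [-0.45  5.73 -1.29] rot [ 8.98 -9.23 -5.08]
-150 20 [0.652 0.242 0.161] [ 37.  18. -14.   2. -46.  82.] 5e-20 lin [-0.62  5.63 -1.1 ] rot [ 10.39 -10.67  -4.87]
-150 30 [0.64  0.235 0.17 ] [ 38.  12. -25.   6. -31.  77.] 2e-21 lin [-0.83  5.51 -0.94] rot [ 11.79 -12.12  -4.63]
-160 -15 [0.687 0.244 0.228] [  32.   41.   34.   -5. -105.   77.] 2e-20 lin [-0.04  5.66  0.02] rot [ 5.   -6.12 -7.39]
-160 -5 [0.681 0.242 0.129] [ 33.  37.  14.  -3. -80.  78.] 4e-25 lin [-0.14  5.62 -1.63] rot [ 6.28 -7.7  -7.21]
-160 10 [0.668 0.237 0.149] [ 36.  25.  -3.   1. -60.  74.] 3e-27 lin [-0.36  5.54 -1.29] rot [  8.21 -10.06  -6.87]
-160 20 [0.656 0.232 0.161] [ 37.  18. -15.   5. -45.  69.] 2e-30 lin [-0.55  5.47 -1.1 ] rot [  9.49 -11.63  -6.58]
-160 30 [0.643 0.228 0.17 ] [ 39.  12. -29.  15.
[... 540 characters left out ...]
30 [0.645 0.22  0.17 ] [ 40.  12. -32.  23. -29.  41.] 2e-29 lin [-0.74  5.26 -0.94] rot [  9.67 -14.21  -7.86]
-175 -15 [0.692 0.22  0.228] [  28.   41.   35.   -9. -105.   66.] 2e-30 lin [0.04 5.27 0.02] rot [  4.22  -6.84 -10.27]
-175 -5 [0.686 0.22  0.129] [ 30.  36.  15.  -6. -80.  66.] 9e-25 lin [-0.06  5.26 -1.63] rot [  5.31  -8.6  -10.02]
-175 10 [0.672 0.218 0.149] [ 34.  25.  -3.   1. -60.  60.] 8e-29 lin [-0.3   5.24 -1.29] rot [  6.93 -11.22  -9.53]
-175 20 [0.659 0.217 0.161] [ 38.  18. -16.   9. -45.  51.] 7e-20 lin [-0.5   5.22 -1.1 ] rot [  8.01 -12.97  -9.13]
-175 30 [0.645 0.216 0.17 ] [ 40.  12. -33.  26. -29.  33.] 1e-28 lin [-0.73  5.2  -0.94] rot [  9.09 -14.7   -8.66]
```

```bash
python3 -m crank '[{"linear":[0,0.2,0.02],"rot":[0.16,-0.24,-0.33],"hand":0},{"linear":[0,0.39,0],"rot":[0.32,-0.47,-0.665],"hand":0},{"linear":[0,0.39,0],"rot":[0.32,-0.47,-0.665],"hand":0},{"linear":[0,0.39,0],"rot":[0.32,-0.47,-0.665],"hand":0},{"linear":[0,0.39,0],"rot":[0.32,-0.47,-0.665],"hand":0},{"linear":[0,0.39,0],"rot":[0.32,-0.47,-0.665],"hand":0},{"linear":[0,0.39,0],"rot":[0.32,-0.47,-0.665],"hand":0},{"linear":[0,0.39,0],"rot":[0.32,-0.47,-0.665],"hand":0},{"linear":[0,0.39,0],"rot":[0.32,-0.47,-0.665],"hand":0},{"linear":[0,0.39,0],"rot":[0.32,-0.47,-0.665],"hand":0},{"linear":[0,0.39,0],"rot":[0.32,-0.47,-0.665],"hand":0},{"linear":[0,0.39,0],"rot":[0.32,-0.47,-0.665],"hand":0},{"linear":[0,0.39,0],"rot":[0.32,-0.47,-0.665],"hand":0},{"linear":[0,0.39,0],"rot":[0.32,-0.47,-0.665],"hand":0},{"linear":[0,0.2,0],"rot":[0.16,-0.24,-0.33],"hand":0},{"linear":[0,0,0],"rot":[0,0,0],"hand":0}]'
python3 - <<'E'
from stage import *
from model import snap,draw
ob,Rt,oc,RR=now()
print(ob['clock'],'cap',oc+RR@[0,0,.15],'elev',np.degrees(np.arcsin(RR[2,2])),'head',np.degrees(np.arctan2(RR[1,2],RR[0,2])),ob['opening'],ob['force'])
P,M=tool(*pour(np.array((.60,.213,.09)),-170,-5));v=(Ro.from_matrix(M)*Rt.inv()).as_rotvec(degrees=True)
print('lin',((P-ob['tool_pos'])/.06).round(2),'rot',(v/5).round(2))
t=snap("top");draw(t,None,180,80,90,280,270,4,"pics/t12.png",(oc,RR))
E
```

```text
clock: 15.55
tool_pos: [0.6852, 0.2489, 0.2207]
orientation: [-3.7, 67.4, -175.5]
force: [1.2, -0.7, -3.1]
opening: 0.0136
15.55 cap [0.59371921 0.23779545 0.19225454] elev 14.732721895167206 head -171.65653986920498 0.013607040896737324 [ 1.24658053 -0.65726511 -3.08374314]
lin [-0.01 -0.37 -1.45] rot [ 0.03 -1.97  0.38]
```

View pics/t12.png

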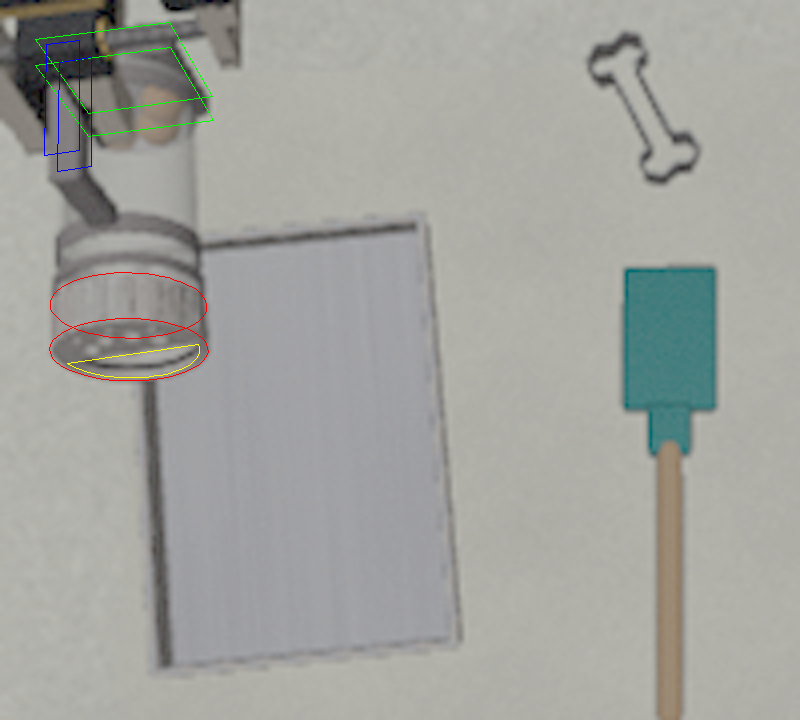

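```bash
python3 -m crank '[{"linear":[0,-0.08,-0.26],"rot":[0,-0.3,0.08],"hand":0},{"linear":[0,-0.08,-0.26],"rot":[0,-0.3,0.08],"hand":0},{"linear":[0,-0.08,-0.26],"rot":[0,-0.3,0.08],"hand":0},{"linear":[0,-0.08,-0.26],"rot":[0,-0.3,0.08],"hand":0},{"linear":[0,-0.05,-0.26],"rot":[0,-0.3,0.05],"hand":0},{"linear":[0,0,0],"rot":[0,0,0],"hand":0}]'
python3 - <<'E'
from stage import *
from model import snap,draw
ob,Rt,oc,RR=now()
print(ob['clock'],'cap',oc+RR@[0,0,.15],'elev',np.degrees(np.arcsin(RR[2,2])),'head',np.degrees(np.arctan2(RR[1,2],RR[0,2])),ob['opening'],ob['force'])
for dip in(0,10,20,25):
    P,M=tool(*pour(np.array((.60,.213,.088)),-170,dip));v=(Ro.from_matrix(M)*Rt.inv()).as_rotvec(degrees=True)
    print(dip,'lin',((P-ob['tool_pos'])/.06).round(2),'rot',(v/5).round(2))
t=snap("top");draw(t,None,180,80,90,280,270,4,"pics/t13.png",(oc,RR));s=snap("scene");draw(s,None,None,230,200,400,350,4,"pics/s13.png",(oc,RR))
E
```

```text
clock: 16.35
tool_pos: [0.6839, 0.2202, 0.1357]
orientation: [0.7, 74.2, -169.2]
force: [-0.5, 0.1, -3.6]
opening: 0.0137
16.35 cap [0.59695348 0.20548255 0.09652959] elev 7.948073664589039 head -169.9085940522834 0.013708816538654753 [-0.5459186   0.07691311 -3.55772366]
0 lin [-0.05  0.1   0.05] rot [ 0.32 -1.56 -0.02]
10 lin [-0.22  0.07  0.28] rot [ 0.67 -3.53 -0.02]
20 lin [-0.42  0.04  0.47] rot [ 1.02 -5.5  -0.01]
25 lin [-0.53  0.02  0.55] rot [ 1.19 -6.48 -0.01]
```

View pics/t13.png

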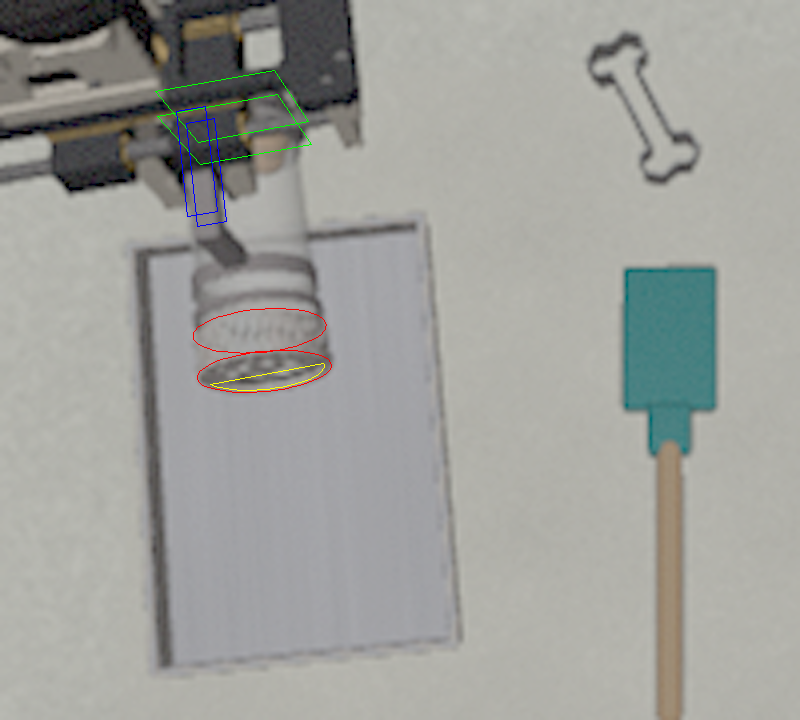

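View pics/s13.png

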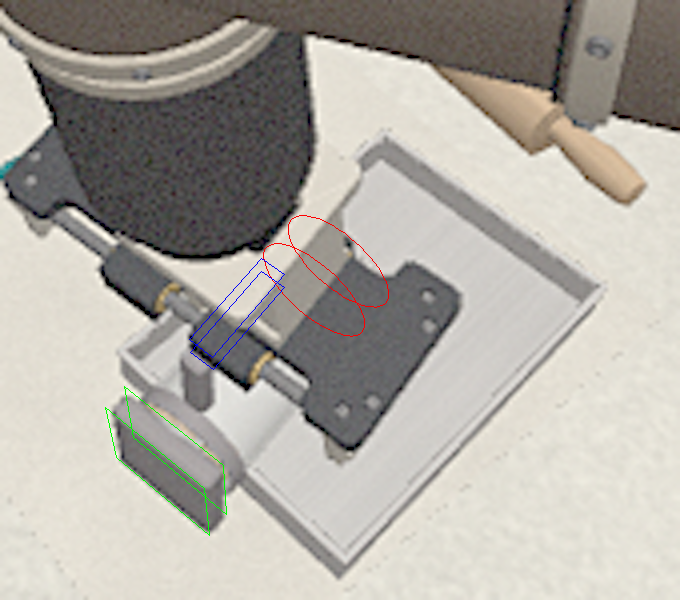

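```bash
python3 -m crank '[{"linear":[-0.01,0.02,0.02],"rot":[0.07,-0.4,0],"hand":0},{"linear":[-0.015,0.01,0.03],"rot":[0.07,-0.4,0],"hand":0},{"linear":[-0.02,0.01,0.04],"rot":[0.07,-0.4,0],"hand":0},{"linear":[-0.03,0,0.045],"rot":[0.07,-0.4,0],"hand":0},{"linear":[-0.035,0,0.045],"rot":[0.07,-0.4,0],"hand":0},{"linear":[-0.035,0,0.045],"rot":[0.07,-0.4,0],"hand":0},{"linear":[-0.035,0,0.045],"rot":[0.07,-0.4,0],"hand":0},{"linear":[-0.035,0,0.045],"rot":[0.07,-0.4,0],"hand":0},{"linear":[-0.035,0,0.04],"rot":[0.07,-0.4,0],"hand":0},{"linear":[-0.04,0,0.04],"rot":[0.07,-0.4,0],"hand":0},{"linear":[0,0,0],"rot":[0,0,0],"hand":0}]'
python3 - <<'E'
from stage import *
from model import snap,draw
ob,Rt,oc,RR=now()
print(ob['clock'],'cap',oc+RR@[0,0,.15],'elev',np.degrees(np.arcsin(RR[2,2])),'head',np.degrees(np.arctan2(RR[1,2],RR[0,2])),ob['opening'],ob['force'])
for dip in(20,25,30):
    P,M=tool(*pour(np.array((.60,.210,.088)),-170,dip));v=(Ro.from_matrix(M)*Rt.inv()).as_rotvec(degrees=True)
    print(dip,'lin',((P-ob['tool_pos'])/.06).round(2),'rot',(v/5).round(2))
t=snap("top");draw(t,None,180,80,90,280,270,4,"pics/t14.png",(oc,RR));s=snap("scene");draw(s,None,None,230,200,400,350,4,"pics/s14.png",(oc,RR))
E
```

```text
clock: 17.82
tool_pos: [0.6722, 0.2232, 0.1705]
orientation: [177.3, 84.7, 7.3]
force: [0.2, -0.2, -3.5]
opening: 0.0137
17.825 cap [0.6049275  0.21204077 0.10223929] elev -13.095543341417843 head -169.94160996396695 0.013663479721320046 [ 0.24873122 -0.24524936 -3.46818207]
20 lin [-0.22 -0.06 -0.11] rot [ 0.29 -1.35  0.  ]
25 lin [-0.34 -0.08 -0.03] rot [ 0.46 -2.34  0.01]
30 lin [-0.46 -0.11  0.04] rot [ 0.64 -3.32  0.01]
```

View pics/t14.png

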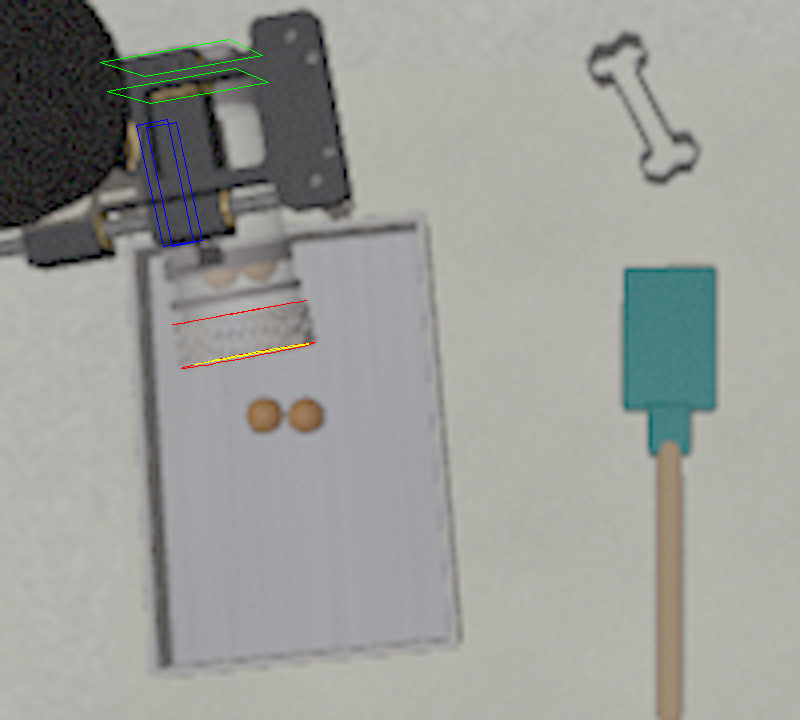

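View pics/s14.png

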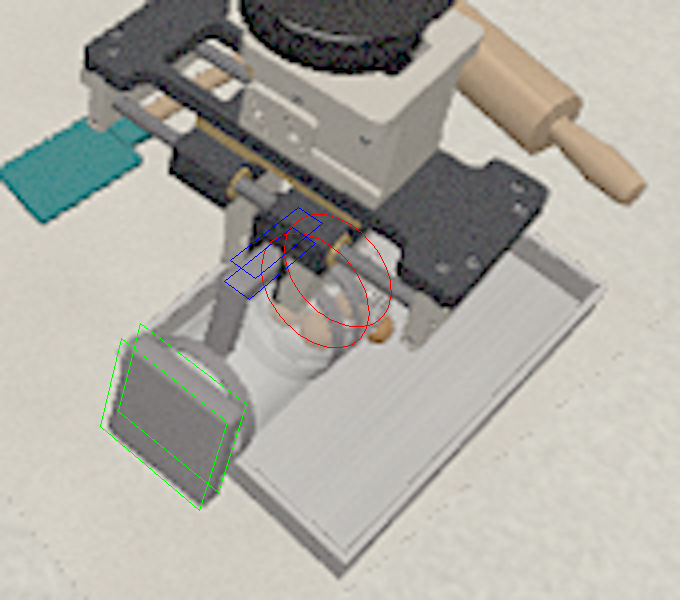

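```bash
python3 -m crank '[{"linear":[-0.05,-0.01,0],"rot":[0.07,-0.4,0],"hand":0},{"linear":[-0.05,-0.01,0],"rot":[0.07,-0.4,0],"hand":0},{"linear":[-0.05,-0.01,0],"rot":[0.07,-0.4,0],"hand":0},{"linear":[-0.05,-0.01,0],"rot":[0.07,-0.4,0],"hand":0},{"linear":[-0.05,-0.01,0],"rot":[0.07,-0.4,0],"hand":0},{"linear":[-0.05,-0.01,0],"rot":[0.07,-0.4,0],"hand":0},{"linear":[-0.05,-0.01,0],"rot":[0.07,-0.4,0],"hand":0},{"linear":[0,0,0],"rot":[0,0,0],"hand":0},{"linear":[0,0,0],"rot":[0,0,0],"hand":0}]'
python3 - <<'E'
from stage import *
from model import snap,draw
ob,Rt,oc,RR=now()
print(ob['clock'],'cap',oc+RR@[0,0,.15],'elev',np.degrees(np.arcsin(RR[2,2])),ob['opening'],ob['force'])
t=snap("top");draw(t,None,180,80,90,280,270,4,"pics/t15.png",(oc,RR));s=snap("scene");draw(s,None,None,230,200,400,350,4,"pics/s15.png",(oc,RR))
E
```

```text
clock: 19.05
tool_pos: [0.6556, 0.2183, 0.1692]
orientation: [178.5, 70.6, 8.2]
force: [0.4, 0.4, -2.9]
opening: 0.0135
19.05 cap [0.60677828 0.21015521 0.08638789] elev -27.179187142886683 0.013500949964758454 [ 0.38670268  0.40836036 -2.88833491]
```

View pics/t15.png

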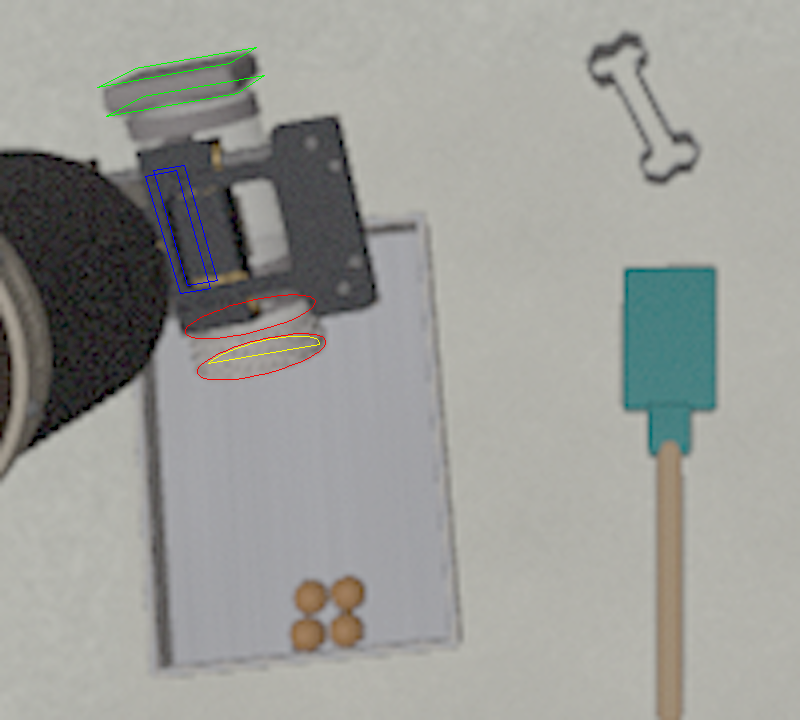

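View pics/s15.png

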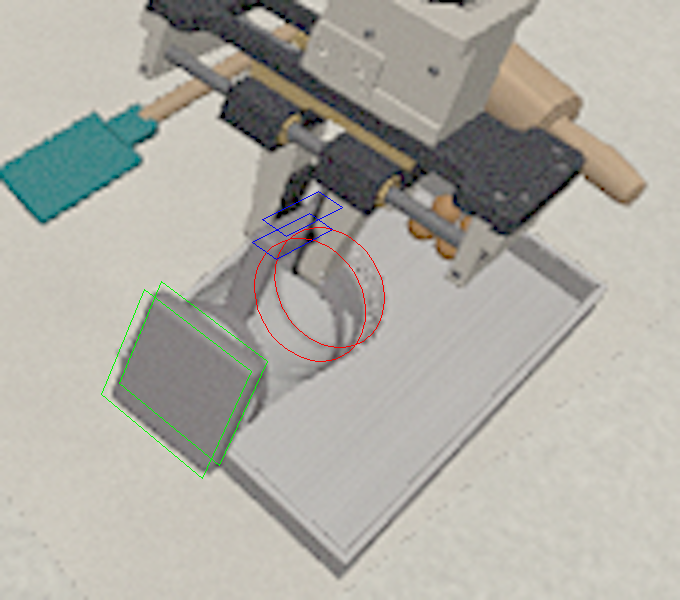

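Run:
```python
from stage import *
ob,Rt,oc,RR=now()
A=tool(*pour(np.array((.60,.213,.20)),-170,-12));B=tool(o+Rc@[.09,0,0]+[0,0,.035],Rc)
v=(Ro.from_matrix(A[1])*Rt.inv()).as_rotvec(degrees=True);print('A lin',((A[0]-ob['tool_pos'])/.06).round(2),'rot',(v/5).round(2))
v=Ro.from_matrix(B[1]@A[1].T).as_rotvec(degrees=True);print('B lin',((B[0]-A[0])/.06).round(2),'rot',(v/5).round(2))
```

```text
A lin [0.56 0.16 1.06] rot [-1.24  7.74  0.03]
B lin [-0.05 -5.48 -0.43] rot [-4.86  7.15  9.23]
```

```bash
python3 -m crank '[{"linear":[0,0,0.3],"rot":[0,0,0],"hand":0},{"linear":[0.07,0.02,0.12],"rot":[-0.15,0.97,0],"hand":0},{"linear":[0.07,0.02,0.12],"rot":[-0.15,0.97,0],"hand":0},{"linear":[0.07,0.02,0.1],"rot":[-0.15,0.97,0],"hand":0},{"linear":[0.07,0.02,0.1],"rot":[-0.15,0.97,0],"hand":0},{"linear":[0.07,0.02,0.1],"rot":[-0.15,0.97,0],"hand":0},{"linear":[0.07,0.02,0.1],"rot":[-0.15,0.97,0],"hand":0},{"linear":[0.07,0.02,0.1],"rot":[-0.15,0.97,0],"hand":0},{"linear":[0.07,0.02,0.1],"rot":[-0.15,0.97,0],"hand":0},{"linear":[0,0,0],"rot":[0,0,0],"hand":0}]'
python3 - <<'E'
from stage import *
ob,Rt,oc,RR=now()
print(ob['clock'],'cap',oc+RR@[0,0,.15],'elev',np.degrees(np.arcsin(RR[2,2])),ob['opening'],ob['force'])
B=tool(o+Rc@[.09,0,0]+[0,0,.035],Rc)
v=(Ro.from_matrix(B[1])*Rt.inv()).as_rotvec(degrees=True);print('B lin',((B[0]-ob['tool_pos'])/.06).round(2),'rot',(v/5).round(2))
E
```

```text
clock: 20.4
tool_pos: [0.6939, 0.2315, 0.2371]
orientation: [-2.1, 68.7, -172.0]
force: [0.4, -0.1, -3.5]
opening: 0.0139
20.4 cap [0.6035138  0.21701968 0.20652936] elev 13.447316531795158 0.013916451298690881 [ 0.39026512 -0.06895398 -3.46202658]
B lin [-0.12 -5.54 -0.5 ] rot [-4.81  6.83  9.33]
```

```bash
python3 -m crank '[{"linear":[0,-0.2,0],"rot":[-0.16,0.23,0.31],"hand":0},{"linear":[0,-0.37,0],"rot":[-0.32,0.455,0.62],"hand":0},{"linear":[0,-0.37,0],"rot":[-0.32,0.455,0.62],"hand":0},{"linear":[0,-0.37,0],"rot":[-0.32,0.455,0.62],"hand":0},{"linear":[0,-0.37,0],"rot":[-0.32,0.455,0.62],"hand":0},{"linear":[0,-0.37,0],"rot":[-0.32,0.455,0.62],"hand":0},{"linear":[0,-0.37,0],"rot":[-0.32,0.455,0.62],"hand":0},{"linear":[0,-0.37,0],"rot":[-0.32,0.455,0.62],"hand":0},{"linear":[0,-0.37,0],"rot":[-0.32,0.455,0.62],"hand":0},{"linear":[0,-0.37,0],"rot":[-0.32,0.455,0.62],"hand":0},{"linear":[-0.02,-0.37,0],"rot":[-0.32,0.455,0.62],"hand":0},{"linear":[-0.02,-0.37,0],"rot":[-0.32,0.455,0.62],"hand":0},{"linear":[-0.02,-0.37,0],"rot":[-0.32,0.455,0.62],"hand":0},{"linear":[-0.02,-0.37,0],"rot":[-0.32,0.455,0.62],"hand":0},{"linear":[-0.02,-0.25,0],"rot":[-0.32,0.455,0.62],"hand":0},{"linear":[0,-0.1,0],"rot":[-0.16,0.23,0.31],"hand":0},{"linear":[0,0,0],"rot":[0,0,0],"hand":0}]'
python3 - <<'E'
from stage import *
from model import snap,draw
ob,Rt,oc,RR=now()
print(ob['clock'],'elev',np.degrees(np.arcsin(RR[2,2])),ob['opening'],ob['force'])
B=tool(o+Rc@[.09,0,0]+[0,0,.035],Rc)
v=(Ro.from_matrix(B[1])*Rt.inv()).as_rotvec(degrees=True);print('B lin',((B[0]-ob['tool_pos'])/.06).round(2),'rot',(v/5).round(2))
t=snap("top");np.save('/tmp/t16.npy',t,allow_pickle=True);draw(t,None,180,260,80,400,220,5,"pics/t16.png",(oc,RR));s=snap("scene");np.save('/tmp/s16.npy',s,allow_pickle=True);draw(s,None,None,130,60,290,230,4,"pics/s16.png",(oc,RR))
E
```

```text
clock: 22.52
tool_pos: [0.6866, -0.1037, 0.249]
orientation: [-1.6, 28.5, -119.7]
force: [0.2, -0.2, -4.1]
opening: 0.014
22.525 elev 53.64174932400729 0.013969318717024068 [ 0.20666321 -0.17506281 -4.06736047]
B lin [-0.    0.05 -0.7 ] rot [-0.2  -0.2  -0.52]
```

View pics/t16.png

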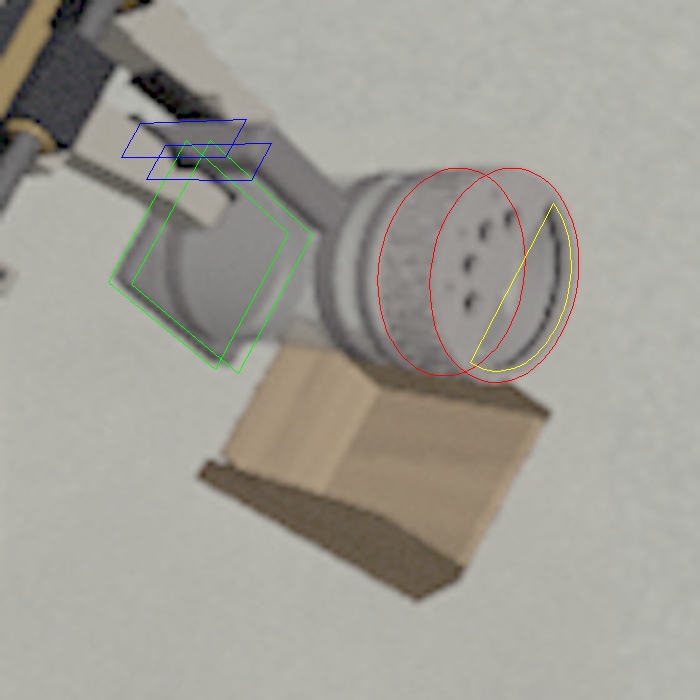

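View pics/s16.png

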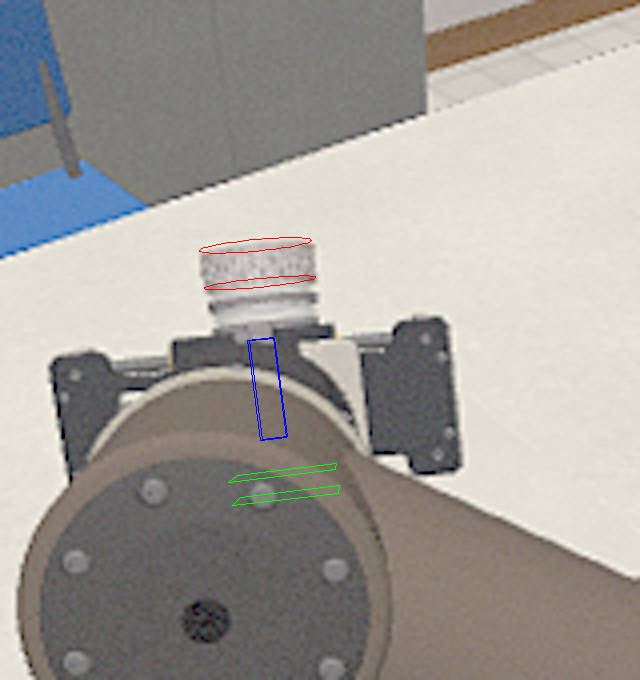

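```bash
cat > fitc.py <<'E'
from stage import *
from model import *
def fitpose(t,s,oc,RR,tb,sb):
    def cloud(k_,u0,v0,u1,v1): return np.array([pos(k_,u,v) for u in range(u0,u1) for v in range(v0,v1) if k_["depth"][v,u]>0])
    C=np.vstack([cloud(t,*tb),cloud(s,*sb)])
    g=np.array([.0685,0,.065])
    def P(x):
        Rl=Ro.from_rotvec([0,x[0],x[1]],degrees=True).as_matrix();R=RR@Rl   # pitch about y, x[1] unused-ish
        gw=oc+RR@(g+np.array([x[2],x[3],x[4]])/1000);return gw-R@g,R
    def sd(Q,o_,R_):
        q=(Q-o_)@R_;r=np.hypot(q[:,0],q[:,1]);return np.where(.15-q[:,2]<.033-r,q[:,2]-.15,r-.033)
    x=np.zeros(5)
    for _ in range(6):
        o_,R_=P(x);q=(C-o_)@R_;r=np.hypot(q[:,0],q[:,1]);Q=C[(q[:,2]>.126)&(q[:,2]<.157)&(r<.039)]
        re=least_squares(lambda y:np.r_[sd(Q,*P(y))*1000,y*[.5,5,.5,.5,.5]],x,loss='soft_l1',f_scale=2.);x=re.x
    return x,P(x),len(Q),np.median(abs(sd(Q,*P(x))))
E
python3 - <<'E'
from fitc import *
ob,Rt,oc,RR=now()
t=np.load('/tmp/t16.npy',allow_pickle=True).item();s=np.load('/tmp/s16.npy',allow_pickle=True).item()
x,(o_,R_),n,m=fitpose(t,s,oc,RR,(320,105,385,165),(170,110,220,150));print(x.round(2),n,m,'elev',np.degrees(np.arcsin(R_[2,2])))
draw(t,None,180,260,80,400,220,5,"pics/t17.png",(o_,R_));draw(s,None,None,130,60,290,230,4,"pics/s17.png",(o_,R_))
np.save('/tmp/fit.npy',np.c_[R_,o_])
E
```

```text
[-0.97  0.01  1.31  0.08  1.18] 1667 0.0010038759716656728 elev 52.608781673265646
```

View pics/t17.png

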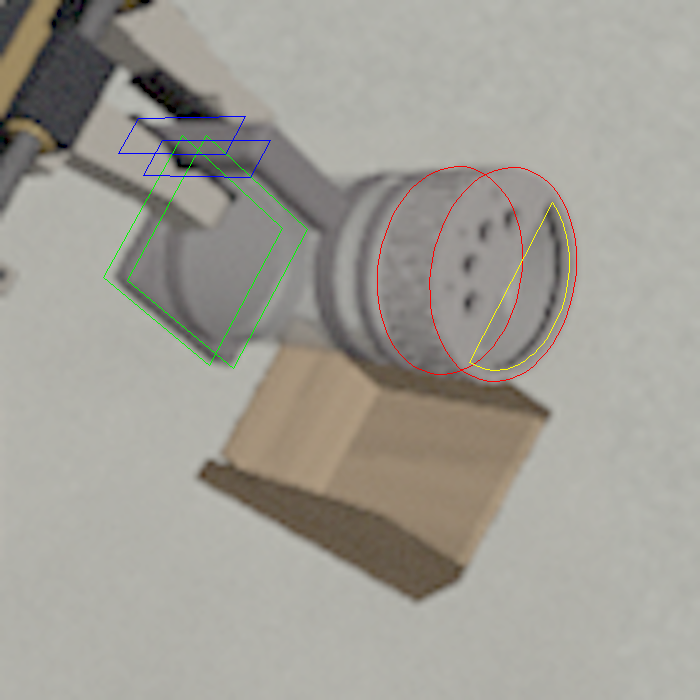

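View pics/s17.png

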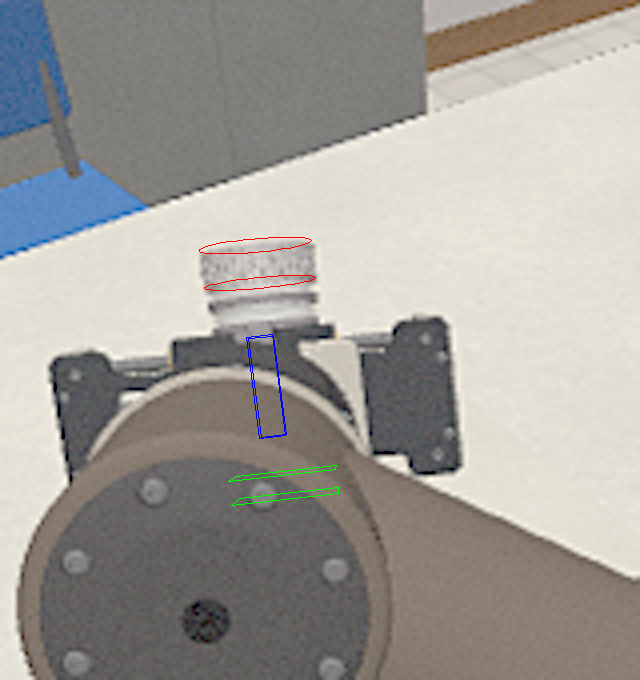

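```bash
python3 -m crank '[{"linear":[0,0.02,-0.23],"rot":[-0.07,-0.07,-0.17],"hand":0},{"linear":[0,0.02,-0.23],"rot":[-0.07,-0.07,-0.17],"hand":0},{"linear":[0,0.01,-0.2],"rot":[-0.06,-0.06,-0.17],"hand":0},{"linear":[0,0,0],"rot":[0,0,0],"hand":0}]'
python3 - <<'E'
from stage import *
ob,Rt,oc,RR=now()
print('local foot mm',(Rc.T@(oc-o)*1000).round(1),'rot',Ro.from_matrix(Rc.T@RR).as_rotvec(degrees=True).round(2))
B=tool(o+Rc@[.03,0,.002],Rc)
v=(Ro.from_matrix(B[1])*Rt.inv()).as_rotvec(degrees=True);print('to 30mm: lin',((B[0]-ob['tool_pos'])/.06).round(3),'rot',(v/5).round(2))
E
```

```text
clock: 23.12
tool_pos: [0.6875, -0.0992, 0.2059]
orientation: [0.2, 28.3, -121.7]
force: [0.2, -0.2, -2.7]
opening: 0.0134
local foot mm [111.6  -0.3  26.2] rot [-0.26 -0.11 -0.02]
to 30mm: lin [-0.451 -0.734 -1.125] rot [0.   0.05 0.03]
```

```bash
python3 -m crank '[{"linear":[-0.06,-0.1,-0.22],"rot":[0,0.01,0],"hand":0},{"linear":[-0.07,-0.11,-0.22],"rot":[0,0.01,0],"hand":0},{"linear":[-0.08,-0.13,-0.2],"rot":[0,0.01,0.01],"hand":0},{"linear":[-0.08,-0.13,-0.18],"rot":[0,0.01,0.01],"hand":0},{"linear":[-0.08,-0.13,-0.15],"rot":[0,0.01,0],"hand":0},{"linear":[-0.08,-0.13,-0.14],"rot":[0,0,0],"hand":0},{"linear":[0,0,0],"rot":[0,0,0],"hand":0}]'
python3 - <<'E'
from stage import *
from model import snap,draw
ob,Rt,oc,RR=now()
print(ob['force'],'local foot mm',(Rc.T@(oc-o)*1000).round(1),'rot',Ro.from_matrix(Rc.T@RR).as_rotvec(degrees=True).round(2))
B=tool(o+Rc@[.001,0,.002],Rc)
v=(Ro.from_matrix(B[1])*Rt.inv()).as_rotvec(degrees=True);print('to seat: lin',((B[0]-ob['tool_pos'])/.06).round(3),'rot',(v/5).round(2))
t=snap("top");draw(t,None,None,260,80,400,220,5,"pics/t18.png",(oc,RR))
E
```

```text
clock: 24.0
tool_pos: [0.658, -0.147, 0.1348]
orientation: [-0.1, 28.1, -121.7]
force: [0.2, 0.6, -2.7]
opening: 0.0136
[ 0.18976023  0.59574321 -2.66727562] local foot mm [24.1  0.2  1.8] rot [-0.02  0.05 -0.11]
to seat: lin [-0.163 -0.27  -0.224] rot [ 0.   -0.01  0.02]
```

View pics/t18.png

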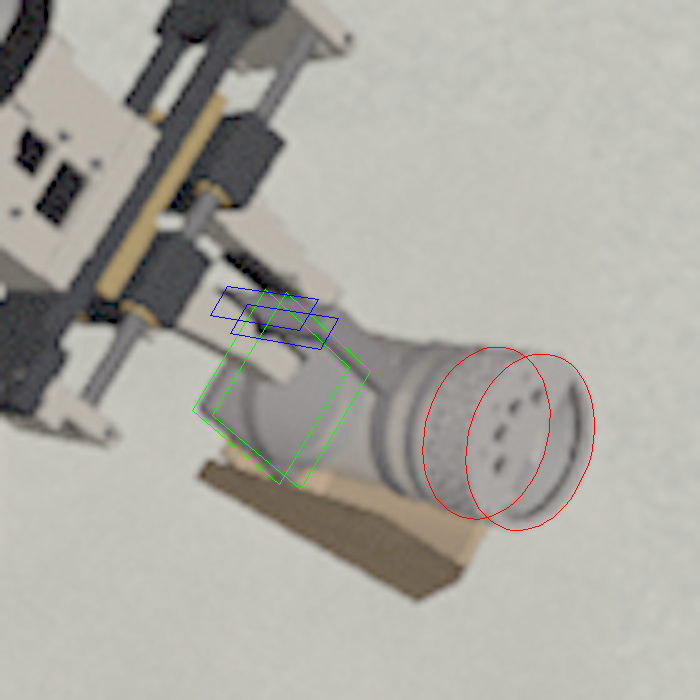

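Well aligned, entering the trough. Last 23 mm slowly.

```bash
python3 -m crank '[{"linear":[-0.04,-0.067,-0.056],"rot":[0,0,0],"hand":0},{"linear":[-0.04,-0.067,-0.056],"rot":[0,0,0],"hand":0},{"linear":[-0.04,-0.067,-0.056],"rot":[0,0,0],"hand":0},{"linear":[-0.02,-0.033,-0.028],"rot":[0,0,0],"hand":0},{"linear":[0,0,0],"rot":[0,0,0],"hand":0}]'
python3 - <<'E'
from stage import *
from model import snap,draw
ob,Rt,oc,RR=now()
print(ob['force'],'local foot mm',(Rc.T@(oc-o)*1000).round(1),'rot',Ro.from_matrix(Rc.T@RR).as_rotvec(degrees=True).round(2))
t=snap("top");draw(t,None,None,260,80,400,220,5,"pics/t19.png",(oc,RR))
E
```

```text
clock: 24.68
tool_pos: [0.6505, -0.161, 0.1235]
orientation: [0.1, 28.2, -121.6]
force: [0.3, -0.2, -3.0]
opening: 0.0139
[ 0.28849534 -0.17811065 -2.98417926] local foot mm [ 4.9 -0.9  1.9] rot [-0.08 -0.07  0.04]
```

View pics/t19.png

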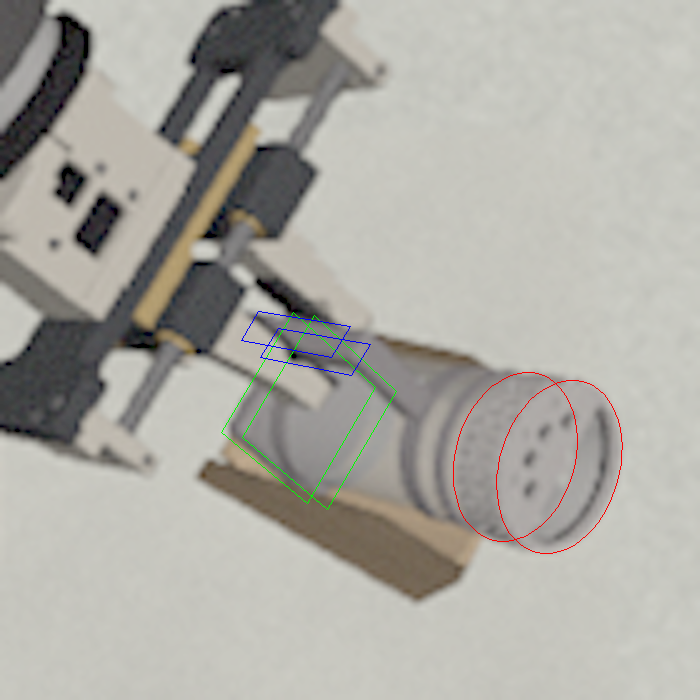

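```bash
python3 -m crank '[{"linear":[-0.017,-0.028,-0.025],"rot":[0,0,0],"hand":0},{"linear":[-0.017,-0.02,-0.025],"rot":[0,0,0],"hand":0},{"linear":[0,0,0],"rot":[0,0,0],"hand":0}]'
python3 - <<'E'
from stage import *
ob,Rt,oc,RR=now()
print(ob['force'],'local foot mm',(Rc.T@(oc-o)*1000).round(1),'rot',Ro.from_matrix(Rc.T@RR).as_rotvec(degrees=True).round(2))
E
```

```text
clock: 25.1
tool_pos: [0.6487, -0.1637, 0.1205]
orientation: [0.1, 28.2, -121.5]
force: [-2.0, 0.6, -2.9]
opening: 0.0139
[-2.00479245  0.55551148 -2.88782207] local foot mm [ 0.5 -0.8  1.4] rot [-0.08 -0.09  0.07]
```

```bash
python3 -m crank '[{"linear":[0.006,0.008,-0.018],"rot":[0,0,0],"hand":0},{"linear":[0,0,0],"rot":[0,0,0],"hand":0},{"linear":[0,0,0],"rot":[0,0,0],"hand":0.3},{"linear":[0,0,0],"rot":[0,0,0],"hand":0.6},{"linear":[0,0,0],"rot":[0,0,0],"hand":0.6},{"linear":[0,0,0],"rot":[0,0,0],"hand":0.6},{"linear":[0,0,0],"rot":[0,0,0],"hand":0.6}]'
python3 - <<'E'
from stage import *
from model import snap,draw
ob,Rt,oc,RR=now()
print(ob['force'],ob['opening'],'local foot mm',(Rc.T@(oc-o)*1000).round(1))
t=snap("top");draw(t,[.6312,-.1890,58.4],180,260,80,400,220,5,"pics/t20.png")
E
```

```text
clock: 25.98
tool_pos: [0.6494, -0.1633, 0.1215]
orientation: [0.2, 28.1, -121.5]
force: [0.3, -0.3, -1.0]
opening: 0.052
[ 0.27565395 -0.33332964 -1.04905712] 0.05196807529041261 local foot mm [ 1.5 -1.4  1.8]
```

View pics/t20.png

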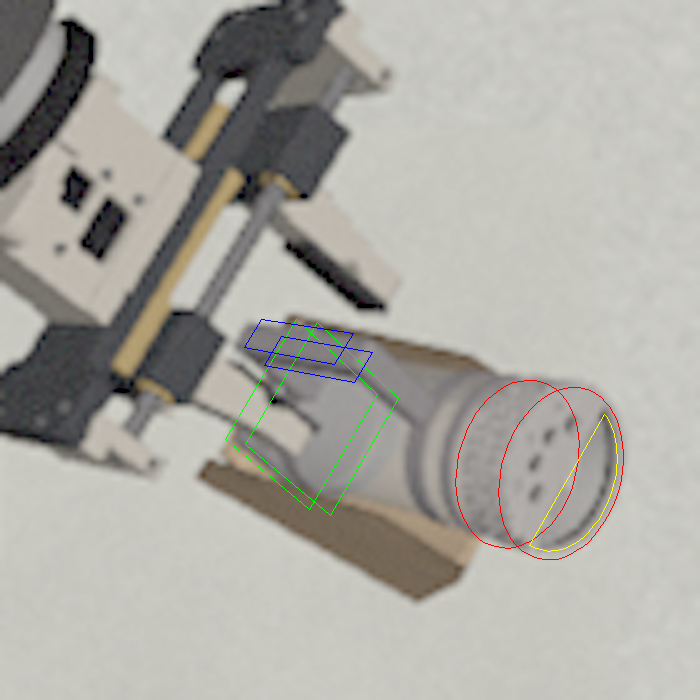

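```bash
python3 -m crank '[{"linear":[0.07,0.113,0.07],"rot":[0,0,0],"hand":0.6},{"linear":[0.14,0.225,0.14],"rot":[0,0,0],"hand":0.6},{"linear":[0.14,0.225,0.14],"rot":[0,0,0],"hand":0.6},{"linear":[0.14,0.225,0.14],"rot":[0,0,0],"hand":0.6},{"linear":[0.14,0.225,0.14],"rot":[0,0,0],"hand":0.6},{"linear":[0.14,0.225,0.2],"rot":[0,0,0],"hand":0.6},{"linear":[0,0.1,0.4],"rot":[0,0,0],"hand":0.6},{"linear":[0,0,0.4],"rot":[0,0,0],"hand":0.6},{"linear":[0,0,0],"rot":[0,0,0],"hand":0.6},{"linear":[0,0,0],"rot":[0,0,0],"hand":0.6}]'
python3 - <<'E'
from fitc import *
t=snap("top");s=snap("scene");np.save('/tmp/t21.npy',t,allow_pickle=True)
crop(s,0,0,512,384,1.5,"pics/s21.png",1.5)
crop(t,0,0,512,384,1.5,"pics/t21f.png",1.5)
draw(t,[.6312,-.1890,58.4],180,285,125,405,215,6.5,"pics/t21.png");draw(s,[.6312,-.1890,58.4],None,160,130,260,230,6,"pics/s21b.png")
x,(o_,R_),n,m=fitpose(t,s,o,Rc,(335,140,395,195),(180,140,225,170));print(x.round(2),n,m)
E
```

```text
clock: 27.28
tool_pos: [0.6977, -0.0785, 0.2272]
orientation: [0.3, 28.2, -121.4]
force: [0.9, 0.6, -0.5]
opening: 0.0524
[-0.64  0.02  1.34 -1.41  1.65] 1145 0.0010470095936021342
```

View pics/t21.png

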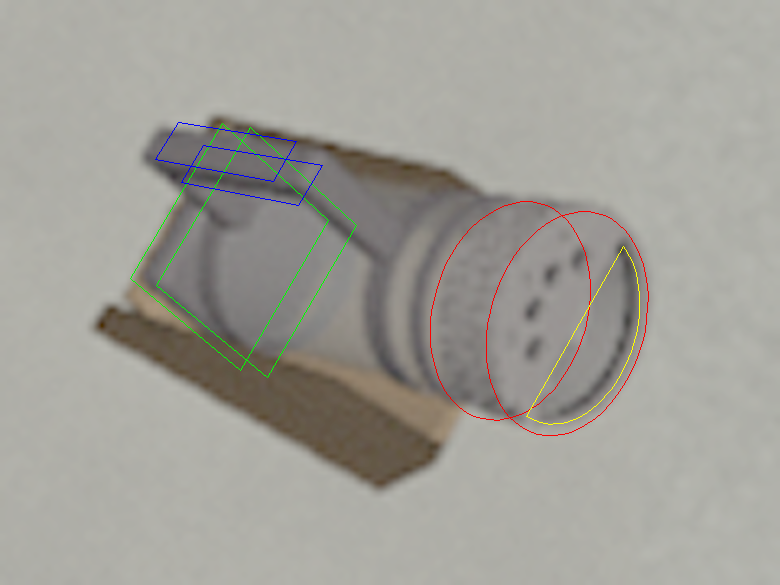

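View pics/t21f.png

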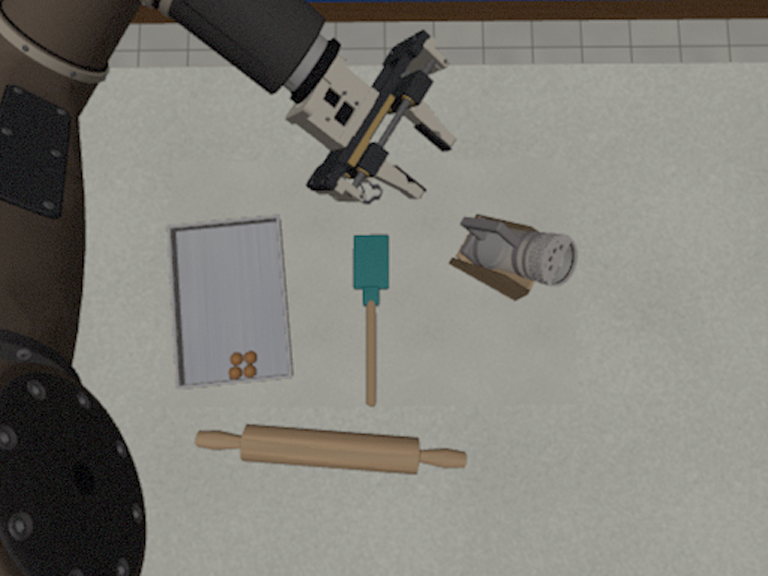

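View pics/s21.png

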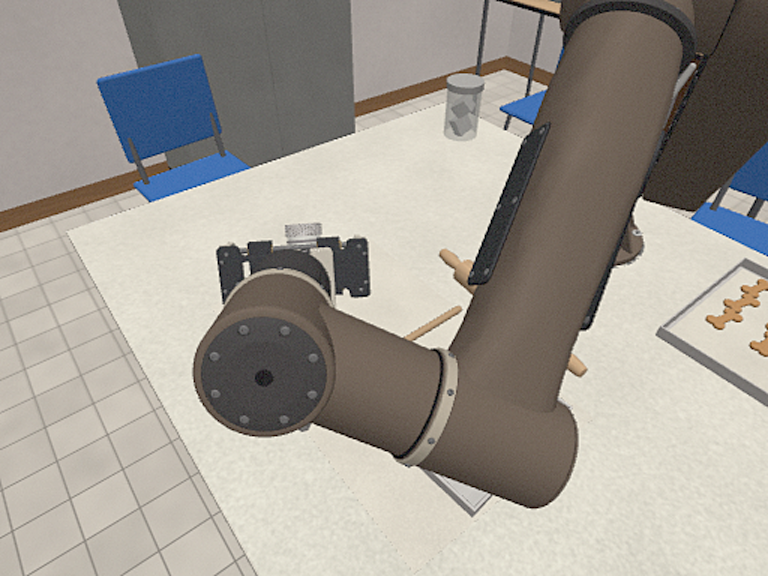

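Run:
```python
from fitc import *
t0=np.load('/tmp/t.npy',allow_pickle=True).item();t8=np.load('/tmp/t8.npy',allow_pickle=True).item();t1=np.load('/tmp/t21.npy',allow_pickle=True).item()
for t in(t0,t8,t1):
    x,(o_,R_),n,m=fitpose(t,t,o,Rc,(335,140,395,195),(335,140,336,141));print(x.round(2),n,m,'cap',(o_+R_@[0,0,.15]).round(4))
d=t0["depth"];im=[]
for t in(t8,t1):
    b=cv2.cvtColor(t["image"],cv2.COLOR_RGB2BGR)[135:210,300:400];b=cv2.resize(b,None,fx=6,fy=6,interpolation=cv2.INTER_CUBIC);im.append((255*(b/255.)**.5).astype(np.uint8))
g=[cv2.cvtColor(i,cv2.COLOR_BGR2GRAY).astype(np.float32) for i in im]
print(cv2.phaseCorrelate(g[0],g[1]))
for (x0,y0,x1,y1) in((150,100,330,260),(280,60,500,330)):  # px in crop*? 
    print(cv2.phaseCorrelate(g[0][y0:y1,x0:x1].copy(),g[1][y0:y1,x0:x1].copy()))
cv2.imwrite("pics/cmp.png",cv2.resize(np.hstack(im),None,fx=.66,fy=.66))
```

```text
[ 3.07  0.   -4.21 -0.06 -3.83] 962 0.0009774865328071695 cap [ 0.601  -0.2381  0.1554]
[ 0.81 -0.01  0.64 -0.06  0.09] 952 0.00125438331002449 cap [ 0.6012 -0.2378  0.1573]
[-0.27  0.02  1.64 -1.73  1.27] 949 0.001170334209332026 cap [ 0.6025 -0.2391  0.1568]
((0.040458127711076486, 0.07128742550801803), 0.41880960591634114)
((0.20587090943071473, 0.009091070729397188), 0.3600666292508443)
((0.6409776492096029, -0.09321644961841002), 0.5004478593991126)
```

View pics/cmp.png

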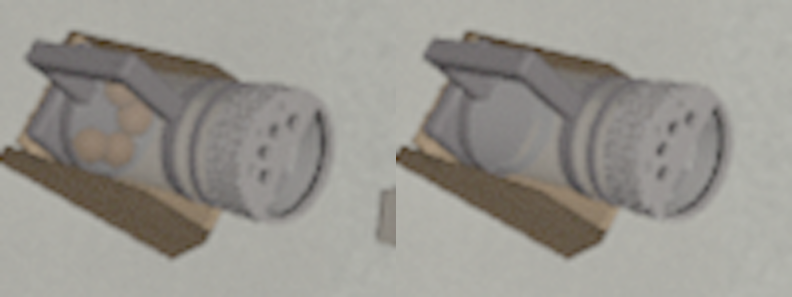

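```bash
python3 -m crank '[{"linear":[-0.3,0.3,0.5],"rot":[0,0,0],"hand":0.6},{"linear":[-0.4,0.5,0.4],"rot":[0,0,0],"hand":0.6},{"linear":[-0.4,0.5,0.4],"rot":[0,0,0],"hand":0.6},{"linear":[-0.4,0.5,0.4],"rot":[0,0,0],"hand":0.6},{"linear":[-0.4,0.5,0.3],"rot":[0,0,0],"hand":0.6},{"linear":[-0.4,0.5,0.3],"rot":[0,0,0],"hand":0.6},{"linear":[0,0,0],"rot":[0,0,0],"hand":0.6},{"linear":[0,0,0],"rot":[0,0,0],"hand":0.6}]'
python3 - <<'E'
from model import *
t=snap("top");s=snap("scene")
crop(s,0,0,512,384,1.5,"pics/s22.png",1.5);crop(t,0,0,512,384,1.5,"pics/t22f.png",1.5)
E
```

```text
clock: 28.38
tool_pos: [0.5533, 0.0906, 0.3642]
orientation: [-0.2, 27.7, -121.9]
force: [0.9, -0.5, 0.1]
opening: 0.0529
```

View pics/t22f.png

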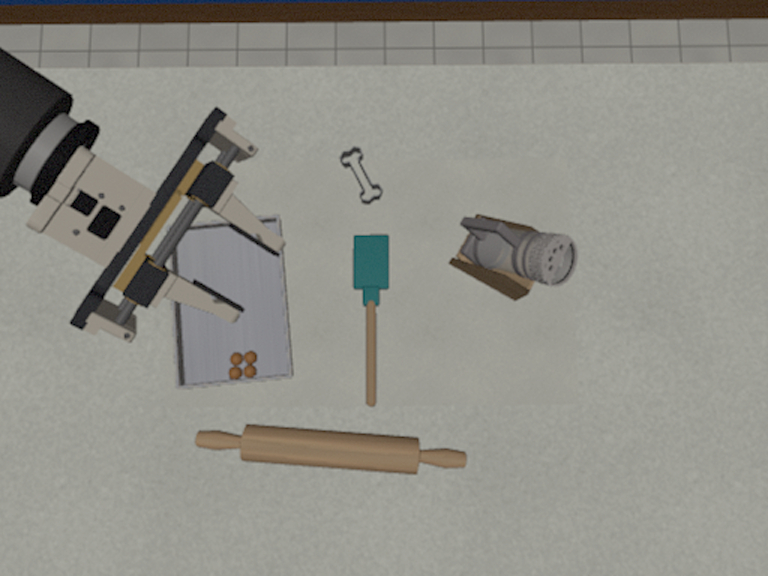

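View pics/s22.png

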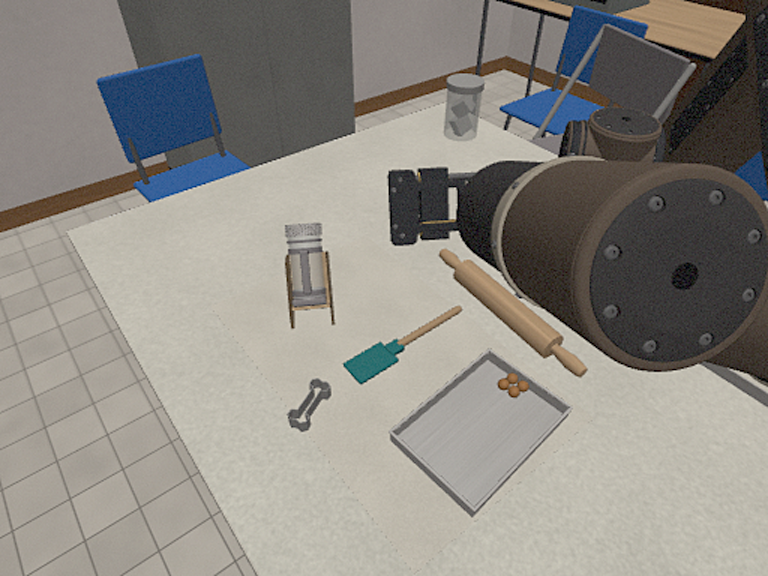

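All four biscuits are in the pan, at around (243,365) in the top view. The canister is empty and seated in its stand, and the pin, cutter and spatula lie where they started. Handing in.

```bash
python3 -c "
from plant import ticket
print(ticket.close_job())"
```

```text
the job is handed in; nothing more can be done
None
```

The job is done and handed in at about 28.5 s on the robot's clock. No verdict came back.

- **Dial:** I gripped the rim with the canister still in its stand and turned it about 164°. Seen from above afterwards, the half-moon lay over the outlet. The sprinkle holes put it 1.6° off square, but a fit to the straight edge suggested nearer 6°. I trusted the holes and did not turn it further.
- **Pouring:** I lifted the canister by its handle and tipped it over the pan. All four biscuits rolled out, and the last pictures show them at rest together at one end of the pan. The tube is visibly empty.
- **Setting back:** The canister is in its stand again. The depth fits put it 1 to 2 mm from where it started, within the foot's side play and the camera error. The first fit, using both cameras, also read about 1.6 mm up its axis. That reading was probably affected by the arm being in view, and the before-and-after top pictures shift by well under a pixel. I judged the canister seated.
- **Everything else:** The rolling pin, cutter and spatula look unmoved. The gripper was well clear of everything, and the wrist force readings I took stayed at about 4 N or less.

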